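Try out the folding stay of a puppet-head case

ROBOT

A 6-joint arm with a two-finger parallel gripper is mounted at the origin on the work surface. World frame = base frame: x ahead of the robot, y to its left, z up, the work surface at z = 0. Lengths are in m, angles in rad, forces in N, time in s.
With the tool pointing down it reaches from about 0.35 to 0.975 m from the base axis. Payload 4.9 kg.
Tool frame: the origin (TCP) lies between the finger pads; the fingertips stand 22 mm ahead of it and the grasp point (between the pads) lies 3 mm ahead of it; z points along the fingers, y is the line along which they close (so a half turn about z gives the same grasp; the last joint's range is limited). The gripper opens to 85 mm and grips with 20 to 120 N. Pads are 22 mm wide; open, the fingers measure 114 mm over their backs; the gripper's body (76 mm by 85 mm) begins 54 mm behind the grasp point. The pads swing forward as they close: fully open they stand 13 mm farther back than shut.
Start: joints at [-1.227, 0.053, 1.613, -0, 1.476, -0.119], TCP at [0.279, -0.559, 0.253] pointing down, gripper open.
Joint ranges: [-3.01, 3.01], [-1.01, 2.22], [0.06, 2.58], [-1.02, 4.17], [0.09, 2.62], [-3.14, 3.14]. Speed limits (rad/s): [2.57, 2.57, 3.14, 3.14, 3.14, 3.14].

INTERFACE

Orientations are given as a unit quaternion [w, x, y, z].
In Python, from plant import state, grab_frame, get_calibration, job_done, recognise, regions_of gives the robot as it stands.
- The arm moves only by the tool apply_moves, never from a script. Its argument "targets" is a list of rows, each an object with "translation": the shift along the tool's x, y, z normalised to -1 to 1, where 1 is 100 mm, a list of three; "twist": the turn about the tool's z normalised to -1 to 1, where 1 is 0.1 rad; "hand": the opening, from 0 (shut) to 1 (fully open). A call has 1 to 8 rows; each row shifts and turns the commanded pose from where the row before left it, along the tool's axes as they then stand; what a row does not reach is not made up. A row lasts 1/10 s, in which the tool goes at most 50 mm and 8.59 degrees, less where a joint would pass 70% of its speed; a pose out of reach is approached as far as the arm can. A call with a number of a shift or a turn outside -1 to 1 is refused whole. A call with a gripper value outside its range is refused whole. The fingers move at their own pace and stop on an object; the grip force is fixed at half the most. Time passes only in rows, so rows that do not move let the fingers close. It gives the time, the measured TCP pose, the force, the opening and the grip force at its end, in the units of the state.
- state(): the state, without advancing time (a new reading comes with each control period).
- grab_frame(name): name is "scene" or "top" or "wrist"; returns the picture (384x512x3 uint8, red, green, blue); there is no depth.
- get_calibration(name): a dict with "camera_matrix" (3x3 intrinsics, pixels), "D" ([k1, k2, p1, p2, k3] as OpenCV has them; the pictures are not rectified), "pose" (4x4, takes a point from camera to world coordinates). Camera axes: x right, y up, looking along -z (the intrinsics and any distortion apply to the point x, -y, -z); pixel columns grow to the right and rows downward; lengths in m; the calibration is good to about 2 mm. A picture is of the moment at which its call begins: read the wrist's pose just before it. get_calibration takes no time and is no camera call; for the wrist camera it gives the pose at the moment of the call.
- job_done(): hands the job in; it is judged then, once.
Trained networks look in the newest picture that a camera, given by its name, has taken for a name from the list of things; names that differ only in an ending like _2 or _b are one class to them, and where a whole thing is asked for, a point or a joint stands for the part that bears it (a point fixed in the world has none). Each returns a list of dicts, best first, with "score" (0 to 1); they miss things now and then, are a little off and sometimes report something else, mostly with a low value. They report only what shows in the picture. A call takes as long as a camera call.
- recognise(camera, query): "point" ([x, y, z] in m, in world coordinates, good to about 4 mm: the middle of the surface that is visible of it).
- regions_of(camera, query): "pixels" (384x512 bool, what is visible of it).
The state is a dict: "time": time; "joint_pos": joint angles; "joint_vel": joint speeds; "joint_efforts": joint torques, N m; "tool_pos": TCP position; "tool_rot": TCP orientation; "contact_force": force on the tool from outside, world axes, zero at the start; "ft_torque": the same for the moment, N m; "gripper_width": opening from 0.0 (shut) to 1.0 (fully open); "grasp_force": force on a finger pad.
Only numpy, scipy, OpenCV 4.12 (cv2) and the standard library are available. Lean on these libraries where they do the work, as an engineer would, in place of code of your own. Each camera call takes 0.05 s, during which the arm holds its last target. There are 200 camera calls.

TASK

A new folding stay has been fitted to the lid of the grey puppet-head case; try it through once. Lift the lid by its bar handle until the stay snaps locked and let go, so that the stay alone carries the lid, without pulling so hard against the taut stay that its clamp slips in the slot. Then press the stay's middle knuckle down, with no more than a light push, to break it, and lower the lid gently by hand until the case is fully shut, leaving the mug, the puppet and the hex key where they are.

Things in the scene. Friction and masses are not known exactly. Their poses are not given: they have to be found in the camera images.
- case: grey box 170 deep (its x) x 240 wide (its y) x 90 high, walls 8, fixed to the table. Origin: centre of its underside; its -x side is the front, turned roughly to the robot; z up. The lid (170 x 240 x 12, about 0.65 kg) is hinged on the far top edge. The folding stay is on the outside of its -y side.
- hinge (a point): midpoint of the lid's hinge line, which runs along the case's y axis: 85 behind the case's centre, 90 above the table
- handle (a point): middle of the round bar handle of the lid: bar 10 in diameter, 100 long, parallel to the hinge, 40 ahead of the lid's front edge in the lid's plane (free gap of 35 between bar and lid edge or case front), 210 from the hinge line; 96 above the table when shut. The point turns with the lid.
- lid (a joint): lid angle: 0 = shut, grows as it opens, locks somewhere between 1.1 and 1.53 depending on where the stay is clamped and pinned. Hinge and stay rub: after the stay is broken the lid stays put when steep, but falls if let go below about 0.8
- knuckle (a joint): angle between the two bars of the stay: about 0 folded with the lid shut, 1.99 = both bars in line, above 2.03 = over centre, locked (its stop is at 2.09). A light spring always urges it towards locked, so it snaps over by itself once the lid is drawn up to the taut stay, and a knuckle pressed only a little past centre snaps back; press it at least 30 mm down (below 1.4), then it stays broken
- stay: lower bar of the stay, steel, 79 long, 9 thick, origin at its lower pivot on the clamp; it carries the knuckle and upper bar (79 long), whose end is pinned to the side of the lid 70 from the hinge line, level with the lid's underside give or take 9 mm (it differs from case to case, and with it the lid angle at which the stay is taut)
- knob (a point): where to press the knuckle: on the axis of a horizontal round steel knob, 18 in diameter, which sticks out from the stay to the case's -y side; the knob is 65 long and this point lies 18 from its free end and 52 outside the case wall. With the lid locked open it is about 125 above the table; breaking it takes roughly 4 to 8 N, and it moves down and slightly to the back (case +x)
- clamp (a point): lower pivot of the stay, on a block clamped in a horizontal slot in the case's -y side, somewhere within 6 mm of the slot's middle. The clamp slips in the slot if the lid is forced with more than about 15 N at the handle, up against the taut stay or down against the locked one
- mug: white mug, 80 across, 95 high, origin under its centre: leave alone
- puppet: bare wire armature puppet with egg-shaped head on a base plate 70 x 80, 184 high, origin under its base: leave alone
- hexkey: bent hex key 100 long, 8 thick, lying on the table: leave alone

How it is judged:
By the outcome, as a careful person would: the job done as asked, in the order asked, and still so for the second after the job is handed in, with the robot touching nothing.
It also fails if it takes over 70 s, if anything falls off the work surface, if the arm or the gripper's body presses on something with over 40 N, if the wrist force passes 120 N, or if a joint passes its speed limit or range.

## Working session

There is one attempt and no reset: what is moved stays moved. The work goes in short steps, Python scripts to look and compute and a tool call to move; the robot and the scene stay as the last step left them, time stands still between calls to the robot, and variables do not carry over. Pictures are saved under pics/ and viewed, at most 10 in all, crops included, and the job is handed in when it is done.

Besides the shell and the picture viewer there is one more tool, called after "Request:" by a JSON object that holds its "api" and its "payload". apply_moves: Moves the arm, as the interface text tells. Its arguments: {"type":"object","properties":{"targets":{"type":"array"}},"required":["targets"]}

```bash
mkdir -p pics; python3 - <<'E'
from plant import *
import cv2,numpy as np
s=state();print(s)
a=grab_frame("scene");b=grab_frame("top")
cv2.imwrite("pics/a.png",np.hstack([cv2.resize(x[...,::-1],None,fx=.78,fy=.78) for x in (a,b)]))
cv2.imwrite("pics/scene.png",a[...,::-1]);cv2.imwrite("pics/top.png",b[...,::-1])
for c in("scene","top"):
  print(c,get_calibration(c)["pose"].tolist() if hasattr(get_calibration(c)["pose"],'tolist') else get_calibration(c)["pose"])
  for n in("case","handle","knob","clamp","stay","lid","mug","puppet","hexkey"):
    print(n,[(np.round(d["point"],3).tolist(),round(d["score"],2)) for d in recognise(c,n)[:2]])
E
```

```text
{'time': 0.0, 'joint_pos': array([-1.22696817e+00,  5.33745144e-02,  1.61428737e+00,  5.01138706e-06,
        1.47602516e+00, -1.18996761e-01]), 'joint_vel': array([ 0.00243738,  0.00104986,  0.00028576, -0.00065014,  0.0012703 ,
        0.0005188 ]), 'joint_efforts': array([ 3.74290557e-04, -3.93678796e+01, -3.70177388e+01, -6.99107545e-05,
        6.91198322e-03,  5.22353872e-06]), 'tool_pos': array([ 0.27885446, -0.55869381,  0.252056  ]), 'tool_rot': array([-1.04086541e-03,  9.73342937e-01,  2.29352198e-01, -1.14994965e-04]), 'contact_force': array([ 0.57978426, -0.20209923,  0.91290611]), 'ft_torque': array([ 0.02004466,  0.02072338, -0.00833364]), 'grasp_force': 0.0, 'gripper_width': 1.0007011001282893}
scene [[0.41991489850267916, -0.4999301296891339, 0.7574571561774898, 1.2891776607420335], [0.9074034958791966, 0.2469392767485365, -0.3400586556244712, -0.26729433040350775], [-0.01704035450621812, 0.8301149673556762, 0.557331828707447, 0.6284004057741069], [0.0, 0.0, 0.0, 1.0]]
case [([0.634, -0.03, 0.103], 0.96), ([0.572, -0.146, 0.028], 0.32)]
handle [([0.591, -0.022, 0.103]
[... 377 characters left out ...]
48, 0.067], 0.31)]
top [[0.015297689485768963, 0.9902652308406213, -0.138350111256074, 0.4482249143786575], [-0.9997700603605213, 0.017228288889849456, 0.012767633635382294, 0.0437255817819987], [0.015026879353892778, 0.13812298378654783, 0.9903010826242615, 1.0484025930871683], [0.0, 0.0, 0.0, 1.0]]
case [([0.572, -0.015, 0.1], 0.59)]
handle [([0.577, -0.009, 0.1], 0.71)]
knob [([0.57, -0.16, 0.023], 0.6)]
clamp [([0.585, 0.243, 0.007], 0.73), ([0.564, -0.156, 0.029], 0.71)]
stay [([0.567, -0.162, 0.028], 0.51)]
lid [([0.576, -0.013, 0.096], 0.92)]
mug [([0.664, -0.352, 0.05], 0.94), ([0.586, 0.24, 0.007], 0.53)]
puppet [([0.585, 0.239, 0.008], 0.73)]
hexkey [([0.481, -0.247, 0.006], 0.59)]
```

View pics/a.png

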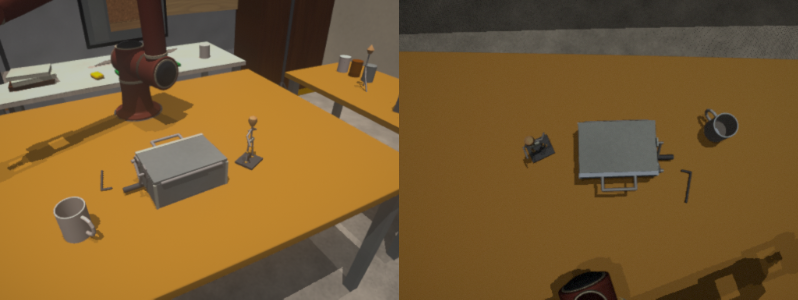

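View pics/top.png

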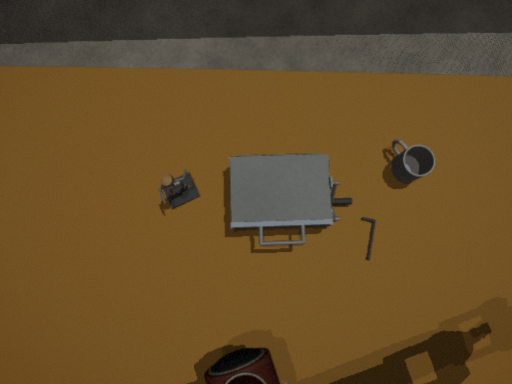

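The top view shows the lid at about (230,156)–(333,226), the bar handle at (262–304,243) and the knob at (343,202). The mug, hex key and puppet are clear of the case. I'll enlarge both views to get precise corners.

```bash
python3 - <<'E'
import cv2,numpy as np
a=cv2.imread("pics/scene.png")[165:265,150:300];b=cv2.imread("pics/top.png")[145:255,220:370]
f=lambda x:cv2.convertScaleAbs(cv2.resize(x,None,fx=5.3,fy=5.3,interpolation=cv2.INTER_CUBIC)[:583],alpha=1.6)
cv2.imwrite("pics/a2.png",f(a));cv2.imwrite("pics/b2.png",f(b))
E
```

```text
(no output)
```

View pics/b2.png

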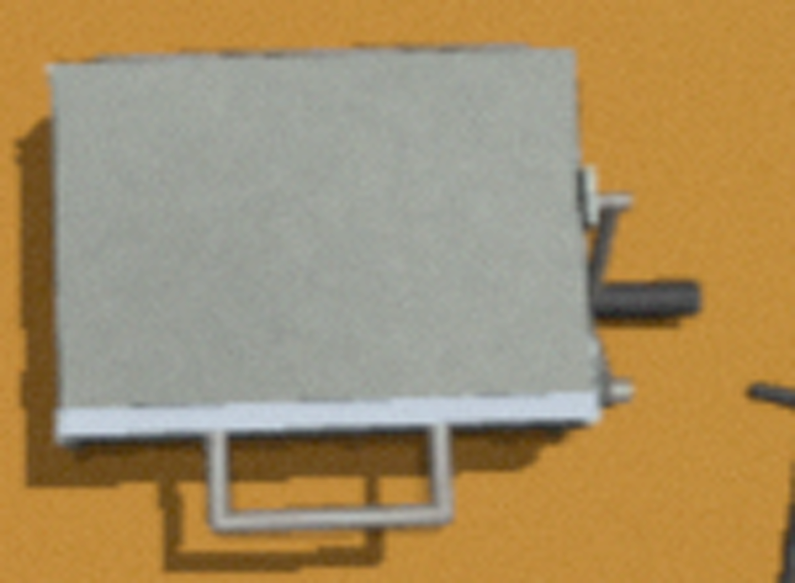

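View pics/a2.png

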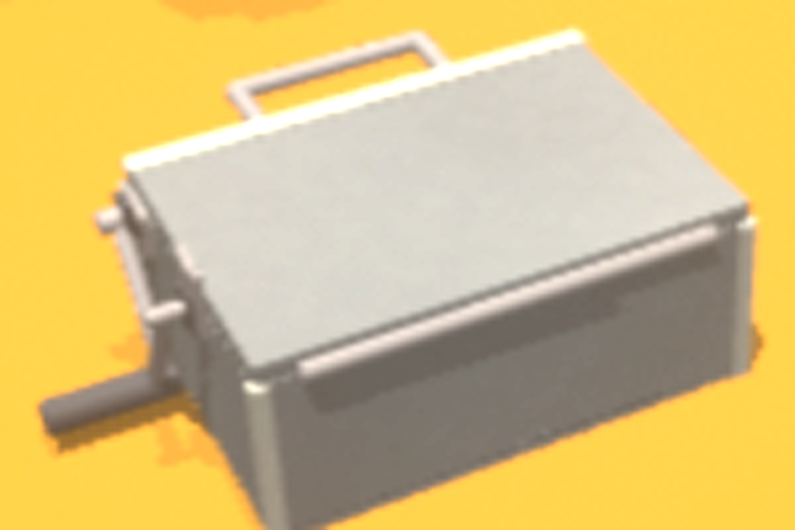

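The crops give clean lid corners, bar ends and knob end in both views. Next I'll fit the case pose (x, y, yaw) to them.

```bash
cat > h.py <<'E'
import cv2,numpy as np
from plant import *
def proj(c,P):
    k=get_calibration(c);T=np.linalg.inv(np.array(k["pose"]))
    X=(np.c_[np.atleast_2d(P),np.ones(len(np.atleast_2d(P)))]@T.T)[:,:3]*[1,-1,-1]
    return cv2.projectPoints(X.reshape(-1,1,3),np.zeros(3),np.zeros(3),np.array(k["camera_matrix"]),np.array(k["D"]))[0].reshape(-1,2)
def W(q,P):
    x,y,a=q;P=np.atleast_2d(P).astype(float)/1000
    return np.c_[x+P[:,0]*np.cos(a)-P[:,1]*np.sin(a),y+P[:,0]*np.sin(a)+P[:,1]*np.cos(a),P[:,2]]
E
python3 - <<'E'
from h import *
from scipy.optimize import least_squares
M=[[85,120,102],[85,-120,102],[-85,-120,102],[-85,120,102],[-125,50,96],[-125,-50,96]]
f=lambda L,o:(np.array(L)+.5)/5.3-.5+o
t=f([[50,65],[577,48],[601,416],[57,440],[219,523],[447,514]],[220,145])
s=f([[748,207],[252,375],[125,160],[583,33],[420,38],[234,90]],[150,165])
r=lambda q:np.r_[proj("top",W(q,M))-t,proj("scene",W(q,M))-s].ravel()
R=least_squares(r,[.65,0,0],loss="soft_l1")
q=R.x;print(q);print(r(q).reshape(-1,2).round(1).tolist())
for n,P in dict(hinge=[85,0,90],handle=[-125,0,96]).items(): print(n,W(q,[P]))
np.save("q.npy",q)
st=state();import math
w,x,y,z=st["tool_rot"];print(2*math.atan2(y,x),st["tool_pos"],st["time"])
E
```

```text
[ 0.5792     -0.01120065  0.05034923]
[[-0.1, -0.6], [-0.6, -0.5], [-1.0, 0.3], [0.3, -0.7], [-0.0, -0.3], [-0.8, -0.1], [0.3, -1.4], [-0.7, -1.6], [-0.7, -0.1], [-2.2, -0.4], [-0.8, 0.4], [-0.1, 0.2]]
hinge [[ 0.66409228 -0.00692277  0.09      ]]
handle [[ 0.45435841 -0.01749164  0.096     ]]
0.4627750596708158 [ 0.27901548 -0.55923671  0.25330315] 1.0
```

Request:
{"api": "apply_moves", "payload": {"targets": [{"translation":[0,0,0],"twist":-1,"hand":0.4},{"translation":[0,0,0],"twist":-1,"hand":0.4},{"translation":[0,0,0],"twist":-1,"hand":0.4},{"translation":[0,0,0],"twist":-1,"hand":0.4},{"translation":[0,0,0],"twist":-1,"hand":0.4},{"translation":[0,0,0],"twist":-1,"hand":0.4}]}}

```text
time: 1.6
tool_pos: [0.279, -0.5592, 0.2533]
tool_rot: [0.0, 0.861, 0.509, 0.0]
contact_force: [0.1, -0.0, -0.9]
gripper_width: 0.397
grasp_force: 0.0
```

Request:
{"api": "apply_moves", "payload": {"targets": [{"translation":[0,0,0],"twist":-1,"hand":0.4},{"translation":[0,0,0],"twist":-1,"hand":0.4},{"translation":[0,0,0],"twist":-1,"hand":0.4},{"translation":[0,0,0],"twist":-1,"hand":0.4},{"translation":[0,0,0],"twist":-1,"hand":0.4},{"translation":[0,0,0],"twist":-0.58,"hand":0.4}]}}

```text
time: 2.2
tool_pos: [0.279, -0.5592, 0.2533]
tool_rot: [0.0, 0.688, 0.726, 0.0]
contact_force: [0.8, -0.6, 0.1]
gripper_width: 0.401
grasp_force: 0.0
```

```bash
cat >> h.py <<'E'
from scipy.spatial.transform import Rotation as Ro
def rep():
    "TCP in the case frame (mm), yaw error, force in the case frame"
    s=state();q=np.load("q.npy");a=q[2]
    R=np.array([[np.cos(a),np.sin(a),0],[-np.sin(a),np.cos(a),0],[0,0,1]])
    p=R@(np.array(s["tool_pos"])-[q[0],q[1],0])*1000
    X=Ro.from_quat(np.roll(s["tool_rot"],-1)).as_matrix()
    print("t",round(s["time"],2),"case xyz",p.round(1),"yawerr",round(np.arctan2(X[1,0],X[0,0])-np.pi/2-a,4),"z",X[:,2].round(3),"F",(R@s["contact_force"]).round(1),"w",round(s["gripper_width"],3),"g",s["grasp_force"])
    return p
E
python3 -c "
from h import *
rep();print(state()['joint_pos'])"
```

```text
t 2.2 case xyz [-327.4 -532.2  253.3] yawerr 0.0027 z [ 0. -0. -1.] F [ 0.8 -0.6  0.1] w 0.401 g 0.0
[-1.22702632e+00  5.26917861e-02  1.61290196e+00  2.06898794e-05
  1.47598251e+00 -1.28006574e+00]
```

Request:
{"api": "apply_moves", "payload": {"targets": [{"translation":[0.44,0.17,0],"twist":0,"hand":0.4},{"translation":[0.44,0.17,0],"twist":0,"hand":0.4},{"translation":[0.44,0.17,0],"twist":0,"hand":0.4},{"translation":[0.44,0.17,0],"twist":0,"hand":0.4},{"translation":[0.44,0.17,0],"twist":0,"hand":0.4},{"translation":[0.44,0.17,0],"twist":0,"hand":0.4}]}}

```text
time: 2.8
tool_pos: [0.3679, -0.2888, 0.2535]
tool_rot: [0.0, 0.689, 0.724, 0.0]
contact_force: [1.0, 0.3, 0.4]
gripper_width: 0.399
grasp_force: 0.0
```

Request:
{"api": "apply_moves", "payload": {"targets": [{"translation":[0.44,0.17,0],"twist":0,"hand":0.4},{"translation":[0.44,0.17,0],"twist":0,"hand":0.4},{"translation":[0.44,0.17,0],"twist":0,"hand":0.4},{"translation":[0.44,0.17,0],"twist":0,"hand":0.4},{"translation":[0.44,0.17,0],"twist":0,"hand":0.4},{"translation":[0.44,0.17,0],"twist":0,"hand":0.4},{"translation":[0,0,0.4],"twist":0,"hand":0.4},{"translation":[0,0,0],"twist":0,"hand":0.4}]}}

```text
time: 3.6
tool_pos: [0.4537, -0.0197, 0.2085]
tool_rot: [-0.004, 0.688, 0.726, -0.003]
contact_force: [-0.7, 0.4, -0.5]
gripper_width: 0.398
grasp_force: 0.0
```

```bash
python3 - <<'E'
from h import *
rep();a=grab_frame("wrist");q=np.load("q.npy")
a=a.copy()
for p in proj("wrist",W(q,[[-125,50,96],[-125,0,96],[-125,-50,96],[-85,-120,102],[-85,120,102]])): cv2.circle(a,tuple(int(v) for v in p.round()),3,(255,0,0),1)
cv2.imwrite("pics/w1.png",a[...,::-1])
print([(np.round(d["point"],3).tolist(),round(d["score"],2)) for d in recognise("wrist","handle")[:2]])
E
```

```text
t 3.6 case xyz [-125.8   -2.2  208.5] yawerr 0.0029 z [-0.009  0.002 -1.   ] F [-0.7  0.4 -0.5] w 0.398 g 0.0
[([0.571, 0.018, 0.105], 0.78)]
```

View pics/w1.png

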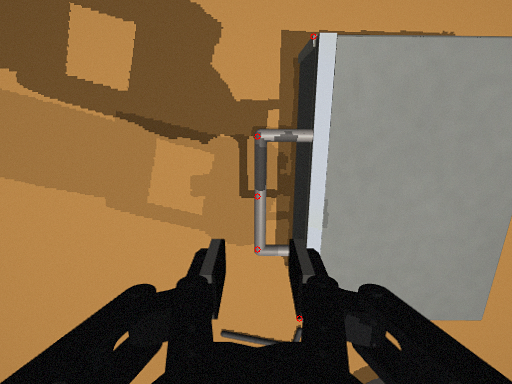

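The projected bar lies about 3 px (~2 mm) short of the real bar, which is at column 260, rows 135–251. I'll shift the case estimate +2 mm in x and descend.

```bash
python3 - <<'E'
from h import *
q=np.load("q.npy");q[:2]+=.002*np.array([np.cos(q[2]),np.sin(q[2])]);np.save("q.npy",q);rep()
E
```

```text
t 3.7 case xyz [-125.9   -4.3  212.8] yawerr -0.0005 z [-0.002  0.    -1.   ] F [0.6 0.2 0.6] w 0.399 g 0.0
```

Request:
{"api": "apply_moves", "payload": {"targets": [{"translation":[0.02,0.03,0.3],"twist":0,"hand":0.4},{"translation":[0,0,0.3],"twist":0,"hand":0.4},{"translation":[0,0,0.3],"twist":0,"hand":0.4},{"translation":[0,0,0.2],"twist":0,"hand":0.4},{"translation":[0,0,0],"twist":0,"hand":0.4}]}}

```text
time: 4.2
tool_pos: [0.4579, -0.0206, 0.1019]
tool_rot: [-0.002, 0.69, 0.724, -0.001]
contact_force: [-2.1, -0.9, -0.5]
gripper_width: 0.399
grasp_force: 0.0
```

```bash
python3 -c "
from h import *
rep()"
```

```text
t 4.2 case xyz [-123.6   -3.2  101.9] yawerr -0.0029 z [-0.004  0.001 -1.   ] F [-2.1 -0.7 -0.5] w 0.399 g 0.0
```

Request:
{"api": "apply_moves", "payload": {"targets": [{"translation":[0,-0.01,0.03],"twist":0,"hand":0.4},{"translation":[0,0,0],"twist":0,"hand":0.15},{"translation":[0,0,0],"twist":0,"hand":0.15}]}}

```text
time: 4.5
tool_pos: [0.4571, -0.0203, 0.1018]
tool_rot: [-0.001, 0.689, 0.725, -0.002]
contact_force: [-10.9, -2.0, 8.3]
gripper_width: 0.155
grasp_force: 5.0
```

Request:
{"api": "apply_moves", "payload": {"targets": [{"translation":[0,0,0],"twist":0,"hand":0.0},{"translation":[0,0,0],"twist":0,"hand":0.0},{"translation":[0,0,0],"twist":0,"hand":0.0}]}}

```text
time: 4.8
tool_pos: [0.4555, -0.0203, 0.1018]
tool_rot: [-0.003, 0.689, 0.725, -0.004]
contact_force: [-16.5, -2.8, 13.3]
gripper_width: 0.094
grasp_force: 58.7
```

```bash
python3 -c "
from h import *
rep()"
```

```text
t 4.8 case xyz [-126.    -2.9  101.8] yawerr 0.0003 z [-0.01  -0.002 -1.   ] F [-16.7  -1.9  13.3] w 0.094 g 58.680217266082764
```

Request:
{"api": "apply_moves", "payload": {"targets": [{"translation":[0,-0.015,-0.02],"twist":0,"hand":0.0},{"translation":[0,0,0],"twist":0,"hand":0.0}]}}

```text
time: 5.0
tool_pos: [0.4553, -0.0204, 0.1024]
tool_rot: [-0.001, 0.689, 0.725, -0.002]
contact_force: [-4.6, -2.7, -2.7]
gripper_width: 0.086
grasp_force: 58.8
```

Request:
{"api": "apply_moves", "payload": {"targets": [{"translation":[0,0.007,-0.105],"twist":0,"hand":0.0},{"translation":[0,0.01,-0.105],"twist":0,"hand":0.0},{"translation":[0,0.017,-0.104],"twist":0,"hand":0.0},{"translation":[0,0.02,-0.103],"twist":0,"hand":0.0},{"translation":[0,0,0],"twist":0,"hand":0.0},{"translation":[0,0,0],"twist":0,"hand":0.0}]}}

```text
time: 5.6
tool_pos: [0.4609, -0.0201, 0.1451]
tool_rot: [-0.001, 0.689, 0.725, -0.002]
contact_force: [-7.9, -4.3, -0.5]
gripper_width: 0.091
grasp_force: 58.9
```

```bash
cat >> h.py <<'E'
def arc(p0,step,n,target=None):
    "increments (tool y, tool -z) in 100 mm units along the arc about the hinge; p0 = bar centre now, case xz mm"
    v=np.array(p0)-[85,90];r=np.hypot(*v);t=np.arctan2(v[1],-v[0])-.0286
    ts=t+step*np.arange(n+1);P=np.c_[85-r*np.cos(ts+.0286),90+r*np.sin(ts+.0286)]
    print("r",round(r,1),"theta",round(t,3),"->",round(ts[-1],3));print((np.diff(P,axis=0)/100*[1,-1]).round(3).tolist())
E
python3 -c "
from h import *
p=rep()
arc([p[0]+1,p[2]-5.8],.1,7)"
```

```text
t 5.6 case xyz [-120.6   -2.9  145.1] yawerr -0.0002 z [-0.004 -0.002 -1.   ] F [-8.1 -3.9 -0.5] w 0.091 g 58.853663206100464
r 210.5 theta 0.208 -> 0.908
[[0.059, -0.202], [0.079, -0.195], [0.098, -0.186], [0.116, -0.175], [0.133, -0.163], [0.149, -0.149], [0.163, -0.133]]
```

Request:
{"api": "apply_moves", "payload": {"targets": [{"translation":[0,0.051,-0.202],"twist":0,"hand":0.0},{"translation":[0,0.079,-0.195],"twist":0,"hand":0.0},{"translation":[0,0.098,-0.186],"twist":0,"hand":0.0},{"translation":[0,0.116,-0.175],"twist":0,"hand":0.0},{"translation":[0,0.133,-0.163],"twist":0,"hand":0.0},{"translation":[0,0,0],"twist":0,"hand":0.0},{"translation":[0,0,0],"twist":0,"hand":0.0}]}}

```text
time: 6.3
tool_pos: [0.5099, -0.0177, 0.2405]
tool_rot: [0.001, 0.689, 0.725, -0.001]
contact_force: [-10.0, -1.4, 7.2]
gripper_width: 0.09
grasp_force: 59.7
```

```bash
python3 -c "
from h import *
p=rep()
arc([p[0]+1,p[2]-5.8],.1,3)
arc([p[0]+1,p[2]-5.8],.05,7)"
```

```text
t 6.3 case xyz [-71.6  -3.  240.5] yawerr -0.0004 z [ 0.    -0.002 -1.   ] F [-10.   -0.9   7.2] w 0.09 g 59.743977785110474
r 212.5 theta 0.721 -> 1.021
[[0.152, -0.148], [0.166, -0.132], [0.179, -0.115]]
r 212.5 theta 0.721 -> 1.071
[[0.074, -0.076], [0.078, -0.072], [0.081, -0.068], [0.085, -0.064], [0.088, -0.06], [0.091, -0.055], [0.093, -0.051]]
```

Request:
{"api": "apply_moves", "payload": {"targets": [{"translation":[0,0.064,-0.086],"twist":0,"hand":0.0},{"translation":[0,0.078,-0.072],"twist":0,"hand":0.0},{"translation":[0,0.081,-0.068],"twist":0,"hand":0.0},{"translation":[0,0.085,-0.064],"twist":0,"hand":0.0},{"translation":[0,0.088,-0.06],"twist":0,"hand":0.0},{"translation":[0,0,0],"twist":0,"hand":0.0},{"translation":[0,0,0],"twist":0,"hand":0.0}]}}

```text
time: 7.0
tool_pos: [0.5498, -0.0157, 0.2757]
tool_rot: [0.002, 0.689, 0.724, 0.0]
contact_force: [-6.0, -3.1, 7.1]
gripper_width: 0.088
grasp_force: 60.0
```

```bash
cat >> h.py <<'E'
def look(step,n,b=5.8):
    p=rep();s=state();q=np.load("q.npy");a=q[2];F=np.array(s["contact_force"]);Fx=F[0]*np.cos(a)+F[1]*np.sin(a)
    v=np.array([p[0]+1-85,p[2]-b-90]);v/=np.hypot(*v);print("Frad %.1f Ftan %.1f"%(v[0]*Fx+v[1]*F[2],v[1]*Fx-v[0]*F[2]),"rad dir (y,z)",v*[1,-1])
    arc([p[0]+1,p[2]-b],step,n)
E
python3 -c "
from h import *
look(.03,7)"
```

```text
t 7.0 case xyz [-31.6  -3.1 275.7] yawerr -0.0006 z [ 0.002 -0.002 -1.   ] F [-6.1 -2.8  7.1] w 0.088 g 59.9669748544693
Frad 9.3 Ftan -1.3 rad dir (y,z) [-0.54044767 -0.84137763]
r 213.8 theta 0.971 -> 1.181
[[0.054, -0.034], [0.055, -0.032], [0.056, -0.031], [0.057, -0.029], [0.058, -0.027], [0.059, -0.025], [0.06, -0.024]]
```

```bash
python3 - <<'E'
from h import *
a=grab_frame("scene");cv2.imwrite("pics/s3.png",cv2.convertScaleAbs(cv2.resize(a[150:270,140:270,::-1],None,fx=5,fy=5,interpolation=cv2.INTER_CUBIC),alpha=1.5))
for n in("knob","clamp","stay"):
    print(n,[(np.round(d["point"],3).tolist(),round(d["score"],2)) for d in recognise("scene",n)[:2]])
E
```

```text
knob [([0.601, -0.16, 0.078], 0.79)]
clamp [([0.605, -0.147, 0.084], 0.69)]
stay [([0.597, -0.158, 0.083], 0.71)]
```

View pics/s3.png

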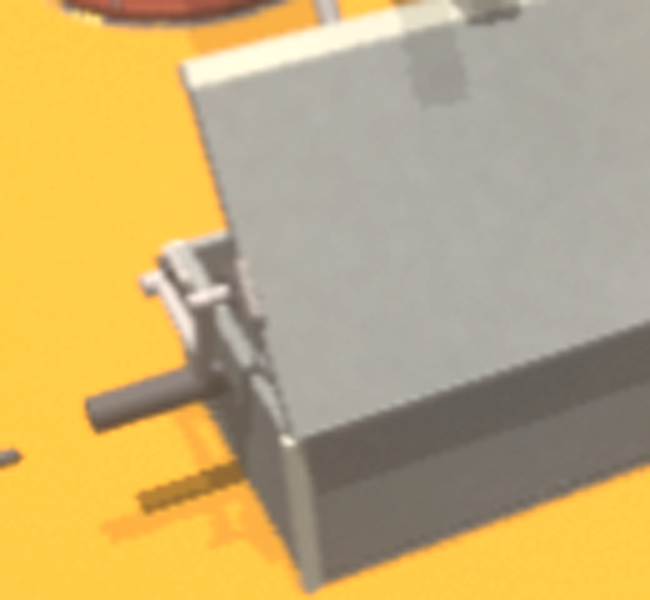

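The stay is still folded. In this crop the knob end is at about (95,413) and the front pivot stub at (150,283). I'll triangulate the pivots and predict the taut angle.

```bash
python3 - <<'E'
from h import *
from scipy.optimize import least_squares,brentq
q=np.load("q.npy")
c=lambda p,f,o:(np.array(p)+.5)/f-.5+o
T=lambda p:c(p,5.3,[220,145]);S=lambda p:c(p,5.3,[150,165]);S3=lambda p:c(p,5,[140,150])
def tri(obs,fy=None):
    g=lambda x:np.concatenate([proj(n,W(q,[x if fy is None else [x[0],fy,x[1]]]))[0]-u for n,u in obs])
    R=least_squares(g,[0,-150,60] if fy is None else [0,60]);return R.x.round(1),R.fun.round(1)
print("clamp",tri([("top",T((630,391))),("scene",S((100,220)))]))
print("pin",tri([("top",T((630,203))),("scene",S((150,312)))]))
print("knob shut",tri([("top",T((698,297))),("scene",S((52,417)))]), tri([("top",T((698,297))),("scene",S((52,417)))],-190))
k=tri([("scene",S3((97,413)))],-190);print("knob now",k)
print("clamp scene3",tri([("scene",S3((148,283)))],-140))
D=158*np.cos(0)
for cx in(-80,-74,-68):
  for cz in (75,80):
    for pz in(-9,0,9):
      f=lambda t:np.hypot(85-70*np.cos(t)-pz*np.sin(t)-cx,90+70*np.sin(t)-pz*np.cos(t)*-1-cz)-158
      print(cx,cz,pz,[round(t,2) for t in np.arange(.8,1.6,.005) if f(t)>0][:1])
E
```

```text
clamp (array([ -74.1, -138.8,   81.9]), array([-0.6, -0.2, -0.6, -0. ]))
pin (array([  11.9, -142.1,   88.9]), array([-0.8, -0.2, -0.8, -0. ]))
knob shut (array([ -25.3, -187.1,   18.5]), array([-1. , -0.3, -1. , -0.1])) (array([-25.2,  18. ]), array([ 0. , -0.3, -2.1,  0.5]))
knob now (array([ 36.9, 100.6]), array([ 0., -0.]))
clamp scene3 (array([-52.3,  95.9]), array([ 0., -0.]))
-80 75 -9 [np.float64(1.09)]
-80 75 0 [np.float64(1.16)]
-80 75 9 [np.float64(1.24)]
-80 80 -9 [np.float64(1.12)]
-80 80 0 [np.float64(1.2)]
-80 80 9 [np.float64(1.29)]
-74 75 -9 [np.float64(1.16)]
-74 75 0 [np.float64(1.24)]
-74 75 9 [np.float64(1.33)]
-74 80 -9 [np.float64(1.19)]
-74 80 0 [np.float64(1.27)]
-74 80 9 [np.float64(1.37)]
-68 75 -9 [np.float64(1.23)]
-68 75 0 [np.float64(1.31)]
-68 75 9 [np.float64(1.41)]
-68 80 -9 [np.float64(1.26)]
-68 80 0 [np.float64(1.35)]
-68 80 9 [np.float64(1.46)]
```

```bash
python3 - <<'E'
from h import *
from scipy.optimize import least_squares
q=np.load("q.npy")
u=(np.array([97,413])+.5)/5-.5+[140,150]
C=np.array([-74,82.])
for y in(None,-187,-190):
  g=lambda x:proj("scene",W(q,[[C[0]+79*np.cos(x[0]),x[1]*10 if y is None else y,C[1]+79*np.sin(x[0])]]))[0]-u
  R=least_squares(g,[0,-18.7]);print(R.x,R.fun)
for t in(.95,.97,1.0):
 for h in(-9,-4,0,4,9):
  P=np.array([85-70*np.cos(t)-h*-np.sin(t)*-1,90+70*np.sin(t)+h*np.cos(t)])
  d=P-C;D=np.hypot(*d);phi=np.arctan2(d[1],d[0])-np.arccos(min(1,D/158));print(t,h,"phi",phi.round(3),"D",D.round(1))
E
```

```text
[ -0.0926486  -18.50148246] [-8.52651283e-14 -2.84217094e-14]
[ -0.08838609 -18.7       ] [-0.86337487  0.1638478 ]
[ -0.08236053 -18.7       ] [-2.16972307  0.42162222]
0.95 -9 phi -0.051 D 139.1
0.95 -4 phi -0.049 D 136.7
0.95 0 phi -0.045 D 134.9
0.95 4 phi -0.038 D 133.3
0.95 9 phi -0.026 D 131.3
0.97 -9 phi -0.028 D 140.6
0.97 -4 phi -0.029 D 138.2
0.97 0 phi -0.027 D 136.3
0.97 4 phi -0.022 D 134.6
0.97 9 phi -0.012 D 132.5
1.0 -9 phi 0.009 D 142.9
1.0 -4 phi 0.002 D 140.4
1.0 0 phi 0.001 D 138.4
1.0 4 phi 0.003 D 136.6
1.0 9 phi 0.009 D 134.4
```

Request:
{"api": "apply_moves", "payload": {"targets": [{"translation":[0,0.048,-0.042],"twist":0,"hand":0.0},{"translation":[0,0.055,-0.032],"twist":0,"hand":0.0},{"translation":[0,0.056,-0.031],"twist":0,"hand":0.0},{"translation":[0,0.057,-0.029],"twist":0,"hand":0.0},{"translation":[0,0.058,-0.027],"twist":0,"hand":0.0},{"translation":[0,0,0],"twist":0,"hand":0.0}]}}

```text
time: 7.8
tool_pos: [0.5777, -0.0144, 0.292]
tool_rot: [0.002, 0.689, 0.724, 0.001]
contact_force: [-3.3, -2.5, 6.6]
gripper_width: 0.092
grasp_force: 59.6
```

```bash
python3 -c "
from h import *
look(.01,7)"
```

```text
t 7.8 case xyz [ -3.6  -3.1 292. ] yawerr -0.0007 z [ 0.004 -0.002 -1.   ] F [-3.4 -2.3  6.6] w 0.092 g 59.61569309234619
Frad 7.4 Ftan -0.4 rad dir (y,z) [-0.40771876 -0.91310756]
r 214.9 theta 1.122 -> 1.192
[[0.02, -0.009], [0.02, -0.008], [0.02, -0.008], [0.02, -0.008], [0.02, -0.008], [0.02, -0.008], [0.02, -0.007]]
```

Request:
{"api": "apply_moves", "payload": {"targets": [{"translation":[0,0.016,-0.016],"twist":0,"hand":0.0},{"translation":[0,0.02,-0.008],"twist":0,"hand":0.0},{"translation":[0,0.02,-0.008],"twist":0,"hand":0.0},{"translation":[0,0.02,-0.008],"twist":0,"hand":0.0},{"translation":[0,0.02,-0.008],"twist":0,"hand":0.0},{"translation":[0,0,0],"twist":0,"hand":0.0}]}}

```text
time: 8.4
tool_pos: [0.5865, -0.0139, 0.2958]
tool_rot: [0.001, 0.689, 0.724, -0.0]
contact_force: [-4.2, -3.8, 5.7]
gripper_width: 0.09
grasp_force: 59.5
```

```bash
python3 - <<'E'
from h import *
look(.01,5)
a=grab_frame("scene");b=grab_frame("top")
f=lambda x:cv2.convertScaleAbs(cv2.resize(x[...,::-1],None,fx=5,fy=5,interpolation=cv2.INTER_CUBIC),alpha=1.5)
cv2.imwrite("pics/s4.png",np.hstack([f(a[170:270,145:220]),f(b[150:250,300:375])]))
E
```

```text
t 8.4 case xyz [  5.1  -3.1 295.8] yawerr -0.0008 z [ 0.002 -0.002 -1.   ] F [-4.4 -3.6  5.7] w 0.09 g 59.5361852645874
Frad 6.9 Ftan -2.0 rad dir (y,z) [-0.36683175 -0.9302873 ]
r 215.0 theta 1.167 -> 1.217
[[0.02, -0.008], [0.02, -0.008], [0.02, -0.007], [0.02, -0.007], [0.02, -0.007]]
```

View pics/s4.png

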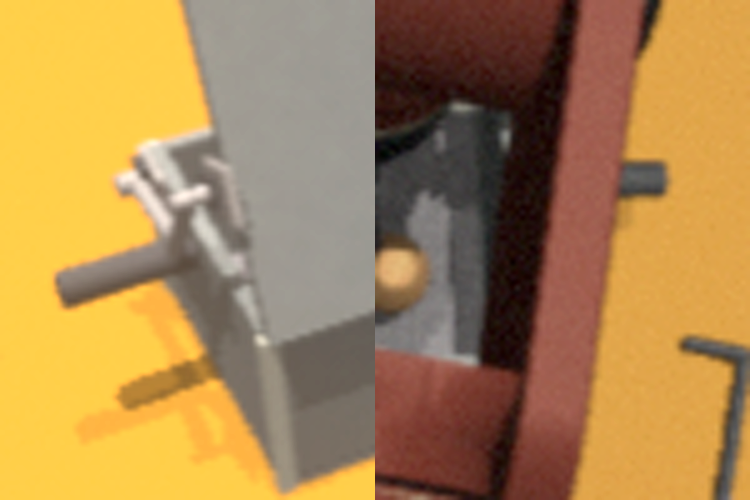

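The scene half shows the knob end at (66,287), and the top half shows it at (664,178). From the knob and clamp I'll compute how far the lid still has to go.

```bash
cat > k.py <<'E'
from h import *
from scipy.optimize import least_squares
q=np.load("q.npy");C=np.array([-74,82.])
def rem(us,ut,C=C):
    g=lambda x:np.concatenate([proj(n,W(q,[x]))[0]-u for n,u in(("scene",us),("top",ut))])
    R=least_squares(g,[0,-187,90]);K=R.x;r=np.hypot(K[0]-C[0],K[2]-C[1])
    phi=np.arctan2(K[2]-C[1],K[0]-C[0]);k=C+79*np.array([np.cos(phi),np.sin(phi)])
    A=lambda t:np.array([85-70.2*np.cos(t),90+70.2*np.sin(t)])
    ts=np.linspace(.3,1.9,3201);d=np.array([np.hypot(*(A(t)-k))-79 for t in ts]);z=np.where(np.diff(np.sign(d)))[0]
    D=np.array([np.hypot(*(A(t)-C))-158 for t in ts]);zt=np.where(np.diff(np.sign(D)))[0]
    print("K",K.round(1),R.fun.round(1),"r",r.round(1),"phi",phi.round(3),"theta",ts[z].round(3),"D",D[z].round(1)+158,"taut",ts[zt].round(3))
E
python3 - <<'E'
from k import *
us=(np.array([66,287])+.5)/5-.5+[145,170];ut=(np.array([289,178])+.5)/5-.5+[300,150]
for c in([-74,82],[-72,82],[-76,82],[-74,80]): rem(us,ut,np.array(c,float))
E
```

```text
K [   4.5 -187.2   90.9] [-0.9 -0.1 -1.  -0.2] r 79.0 phi 0.113 theta [1.107] D [145.9] taut [1.28]
K [   4.5 -187.2   90.9] [-0.9 -0.1 -1.  -0.2] r 77.0 phi 0.116 theta [1.129] D [145.7] taut [1.306]
K [   4.5 -187.2   90.9] [-0.9 -0.1 -1.  -0.2] r 81.0 phi 0.11 theta [1.085] D [146.1] taut [1.255]
K [   4.5 -187.2   90.9] [-0.9 -0.1 -1.  -0.2] r 79.2 phi 0.138 theta [1.104] D [146.7] taut [1.266]
```

Request:
{"api": "apply_moves", "payload": {"targets": [{"translation":[0,0.038,-0.02],"twist":0,"hand":0.0},{"translation":[0,0.04,-0.014],"twist":0,"hand":0.0},{"translation":[0,0.041,-0.013],"twist":0,"hand":0.0},{"translation":[0,0.041,-0.013],"twist":0,"hand":0.0},{"translation":[0,0.041,-0.012],"twist":0,"hand":0.0},{"translation":[0,0.042,-0.011],"twist":0,"hand":0.0},{"translation":[0,0,0],"twist":0,"hand":0.0}]}}

```text
time: 9.2
tool_pos: [0.6117, -0.0127, 0.3051]
tool_rot: [0.003, 0.689, 0.724, 0.001]
contact_force: [-1.6, -3.4, 5.0]
gripper_width: 0.089
grasp_force: 59.2
```

```bash
python3 - <<'E'
from h import *
look(.01,3)
a=grab_frame("scene");b=grab_frame("top")
f=lambda x:cv2.convertScaleAbs(cv2.resize(x[...,::-1],None,fx=5,fy=5,interpolation=cv2.INTER_CUBIC),alpha=1.5)
cv2.imwrite("pics/s5.png",np.hstack([f(a[170:270,145:220]),f(b[150:250,300:375])]))
E
```

```text
t 9.2 case xyz [ 30.4  -3.1 305.1] yawerr -0.0008 z [ 0.005 -0.002 -1.   ] F [-1.8 -3.3  5. ] w 0.089 g 59.23569917678833
Frad 5.3 Ftan -0.4 rad dir (y,z) [-0.24800927 -0.96875766]
r 216.0 theta 1.292 -> 1.322
[[0.021, -0.005], [0.021, -0.005], [0.021, -0.005]]
```

View pics/s5.png

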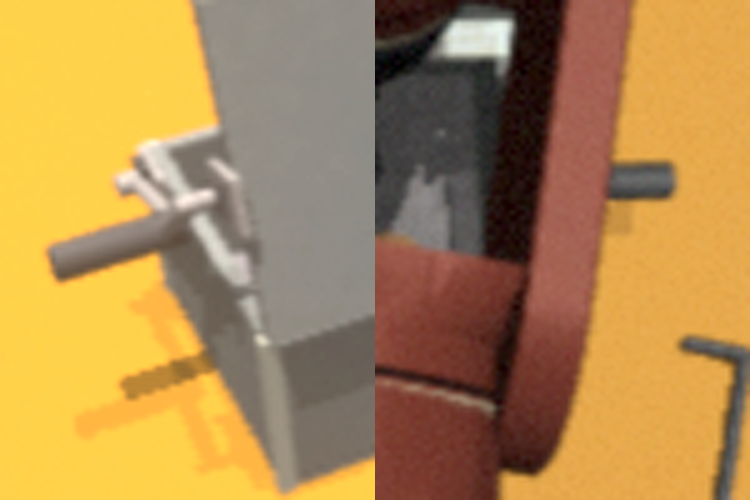

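The knob end is now at scene crop (58,262) and top crop (672,180). The stay is nearly straight.

```bash
python3 - <<'E'
from k import *
us=(np.array([58,262])+.5)/5-.5+[145,170];ut=(np.array([297,180])+.5)/5-.5+[300,150]
for c in([-74,82],[-75,82],[-74,80]): rem(us,ut,np.array(c,float))
E
```

```text
K [   1.5 -187.9  103.6] [-0.9 -0.1 -0.9 -0.2] r 78.6 phi 0.278 theta [1.224] D [154.] taut [1.28]
K [   1.5 -187.9  103.6] [-0.9 -0.1 -0.9 -0.2] r 79.5 phi 0.275 theta [1.21] D [154.] taut [1.268]
K [   1.5 -187.9  103.6] [-0.9 -0.1 -0.9 -0.2] r 79.1 phi 0.302 theta [1.216] D [154.5] taut [1.266]
```

Request:
{"api": "apply_moves", "payload": {"targets": [{"translation":[0,0.02,-0.007],"twist":0,"hand":0.0},{"translation":[0,0.021,-0.005],"twist":0,"hand":0.0},{"translation":[0,0.021,-0.004],"twist":0,"hand":0.0},{"translation":[0,0.0,0],"twist":0,"hand":0.0},{"translation":[0,0.0,0],"twist":0,"hand":0.0}]}}

```text
time: 9.8
tool_pos: [0.6177, -0.0124, 0.3065]
tool_rot: [0.003, 0.689, 0.724, 0.001]
contact_force: [-2.9, -3.1, 5.7]
gripper_width: 0.091
grasp_force: 59.2
```

```bash
python3 -c "
from h import *
look(.005,4)"
```

```text
t 9.8 case xyz [ 36.4  -3.1 306.5] yawerr -0.0007 z [ 0.005 -0.002 -1.   ] F [-3.1 -3.   5.7] w 0.091 g 59.19522821903229
Frad 6.2 Ftan -1.8 rad dir (y,z) [-0.22016599 -0.97546242]
r 216.1 theta 1.32 -> 1.34
[[0.011, -0.002], [0.011, -0.002], [0.011, -0.002], [0.011, -0.002]]
```

Not taut yet. From here I'll go in 1 mm steps, two per call.

Request:
{"api": "apply_moves", "payload": {"targets": [{"translation":[0,0.01,-0.003],"twist":0,"hand":0.0},{"translation":[0,0.01,-0.002],"twist":0,"hand":0.0},{"translation":[0,0,0],"twist":0,"hand":0.0}]}}

```text
time: 10.1
tool_pos: [0.6195, -0.0123, 0.307]
tool_rot: [0.002, 0.689, 0.724, 0.001]
contact_force: [-2.9, -2.7, 6.5]
gripper_width: 0.089
grasp_force: 59.2
```

```bash
python3 -c "
from h import *
look(.005,1)"
```

```text
t 10.1 case xyz [ 38.2  -3.1 307. ] yawerr -0.0008 z [ 0.005 -0.002 -1.   ] F [-3.  -2.5  6.5] w 0.089 g 59.198225140571594
Frad 6.9 Ftan -1.6 rad dir (y,z) [-0.21182691 -0.9773072 ]
r 216.1 theta 1.329 -> 1.334
[[0.011, -0.002]]
```

Request:
{"api": "apply_moves", "payload": {"targets": [{"translation":[0,0.01,-0.003],"twist":0,"hand":0.0},{"translation":[0,0.01,-0.002],"twist":0,"hand":0.0},{"translation":[0,0,0],"twist":0,"hand":0.0}]}}

```text
time: 10.4
tool_pos: [0.6215, -0.0122, 0.3074]
tool_rot: [0.002, 0.689, 0.724, 0.001]
contact_force: [-2.5, -3.0, 5.9]
gripper_width: 0.083
grasp_force: 59.2
```

```bash
python3 -c "
from h import *
look(.005,1)"
```

```text
t 10.4 case xyz [ 40.2  -3.1 307.4] yawerr -0.0009 z [ 0.004 -0.002 -1.   ] F [-2.7 -2.8  5.9] w 0.083 g 59.173452258110046
Frad 6.4 Ftan -1.4 rad dir (y,z) [-0.20257786 -0.97926616]
r 216.1 theta 1.338 -> 1.343
[[0.011, -0.002]]
```

Request:
{"api": "apply_moves", "payload": {"targets": [{"translation":[0,0.01,-0.003],"twist":0,"hand":0.0},{"translation":[0,0.007,-0.002],"twist":0,"hand":0.0},{"translation":[0,0,0],"twist":0,"hand":0.0}]}}

```text
time: 10.7
tool_pos: [0.623, -0.0121, 0.3077]
tool_rot: [0.002, 0.689, 0.724, 0.001]
contact_force: [-3.3, -2.2, 5.8]
gripper_width: 0.086
grasp_force: 59.2
```

```bash
python3 -c "
from h import *
look(.005,1)"
```

```text
t 10.7 case xyz [ 41.7  -3.1 307.7] yawerr -0.0008 z [ 0.004 -0.002 -1.   ] F [-3.4 -2.   5.8] w 0.086 g 59.17737007141113
Frad 6.4 Ftan -2.1 rad dir (y,z) [-0.19591333 -0.98062122]
r 216.1 theta 1.345 -> 1.35
[[0.011, -0.002]]
```

Request:
{"api": "apply_moves", "payload": {"targets": [{"translation":[0,0.01,-0.003],"twist":0,"hand":0.0},{"translation":[0,0.007,-0.002],"twist":0,"hand":0.0},{"translation":[0,0,0],"twist":0,"hand":0.0}]}}

```text
time: 11.0
tool_pos: [0.6235, -0.0121, 0.3078]
tool_rot: [0.001, 0.689, 0.724, -0.001]
contact_force: [-7.7, -4.0, 7.0]
gripper_width: 0.086
grasp_force: 59.3
```

```bash
cat >> h.py <<'E'
def knob():
    for c in("scene","top"):
        grab_frame(c);print(c,[(np.round(d["point"],3).tolist(),round(d["score"],2)) for d in recognise(c,"knob")[:1]])
E
python3 -c "
from h import *
look(.005,1);knob()"
```

```text
t 11.0 case xyz [ 42.2  -3.1 307.8] yawerr -0.0009 z [-0.    -0.002 -1.   ] F [-7.9 -3.6  7. ] w 0.086 g 59.2887818813324
Frad 8.4 Ftan -6.4 rad dir (y,z) [-0.19329898 -0.9811399 ]
r 216.1 theta 1.348 -> 1.353
[[0.011, -0.002]]
scene []
top [([0.588, -0.171, 0.13], 0.47)]
```

Ftan jumped from -2 to -6.4 N, so the stay is taut. I'll hold briefly and look for the snap.

Request:
{"api": "apply_moves", "payload": {"targets": [{"translation":[0,0,0],"twist":0,"hand":0.0},{"translation":[0,0,0],"twist":0,"hand":0.0},{"translation":[0,0,0],"twist":0,"hand":0.0}]}}

```text
time: 11.5
tool_pos: [0.6235, -0.0121, 0.3078]
tool_rot: [0.001, 0.689, 0.724, -0.001]
contact_force: [-8.1, -4.2, 6.8]
gripper_width: 0.092
grasp_force: 59.3
```

```bash
python3 - <<'E'
from h import *
look(.01,3)
a=grab_frame("scene");b=grab_frame("top")
f=lambda x:cv2.convertScaleAbs(cv2.resize(x[...,::-1],None,fx=5,fy=5,interpolation=cv2.INTER_CUBIC),alpha=1.5)
cv2.imwrite("pics/s6.png",np.hstack([f(a[170:270,145:220]),f(b[150:250,300:375])]))
E
```

```text
t 11.5 case xyz [ 42.2  -3.1 307.8] yawerr -0.001 z [-0.    -0.002 -1.   ] F [-8.3 -3.8  6.8] w 0.092 g 59.28683638572693
Frad 8.2 Ftan -6.9 rad dir (y,z) [-0.1934387  -0.98111236]
r 216.1 theta 1.348 -> 1.378
[[0.021, -0.004], [0.021, -0.004], [0.021, -0.004]]
```

View pics/s6.png

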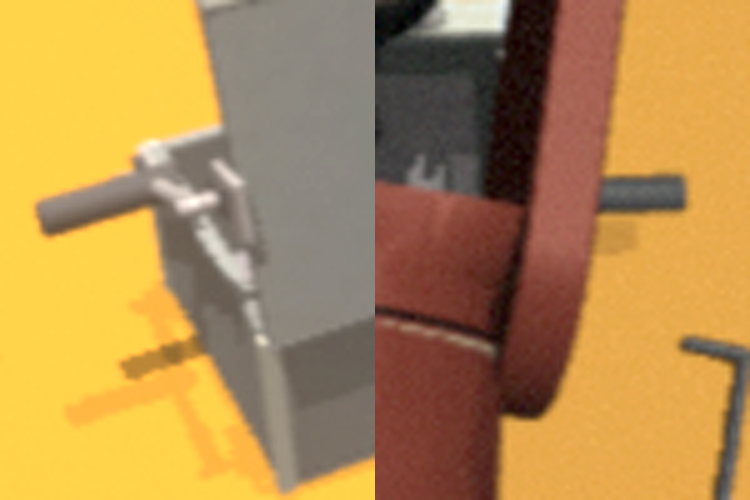

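The knob has jumped to scene crop (46,217) and top crop (683,192). I'll check whether that is over centre.

```bash
python3 - <<'E'
from k import *
us=(np.array([46,217])+.5)/5-.5+[145,170];ut=(np.array([308,192])+.5)/5-.5+[300,150]
rem(us,ut)
A=np.array([85-70.2*np.cos(1.28),90+70.2*np.sin(1.28)]);print("line phi",np.arctan2(*(A-C)[::-1]))
E
```

```text
K [  -7.1 -187.6  123.1] [-0.8 -0.1 -0.8 -0.2] r 78.6 phi 0.551 theta [1.277] D [157.7] taut [1.28]
line phi 0.49659008897706647
```

The knuckle is about 0.1 rad past centre with the knob at 123 mm, so the stay is locked. I'll ease the preload, release and rise.

Request:
{"api": "apply_moves", "payload": {"targets": [{"translation":[0,-0.009,-0.006],"twist":0,"hand":0.0},{"translation":[0,0,0],"twist":0,"hand":0.0},{"translation":[0,0,0],"twist":0,"hand":0.2},{"translation":[0,0,0],"twist":0,"hand":0.4},{"translation":[0,0,0],"twist":0,"hand":0.4},{"translation":[0,0,0],"twist":0,"hand":0.4}]}}

```text
time: 12.2
tool_pos: [0.6234, -0.0111, 0.3047]
tool_rot: [0.0, 0.689, 0.725, 0.0]
contact_force: [0.4, -0.2, 0.7]
gripper_width: 0.4
grasp_force: 0.0
```

```bash
python3 -c "
from h import *
rep()"
```

```text
t 12.2 case xyz [ 42.2  -2.1 304.7] yawerr -0.0001 z [ 0.  0. -1.] F [ 0.4 -0.3  0.7] w 0.4 g 0.0
```

Request:
{"api": "apply_moves", "payload": {"targets": [{"translation":[0,0,-0.4],"twist":0,"hand":0.4},{"translation":[0,0,-0.4],"twist":0,"hand":0.4},{"translation":[0,0,0],"twist":0,"hand":0.2},{"translation":[-0.4,-0.115,0],"twist":0,"hand":0.0},{"translation":[-0.4,-0.115,0],"twist":0,"hand":0.0},{"translation":[-0.46,-0.115,0],"twist":0,"hand":0.0},{"translation":[-0.46,-0.115,0],"twist":0,"hand":0.0},{"translation":[0,0,0],"twist":0,"hand":0.0}]}}

```text
time: 13.0
tool_pos: [0.5847, -0.1901, 0.3837]
tool_rot: [0.0, 0.692, 0.722, -0.001]
contact_force: [-0.4, -0.0, -0.5]
gripper_width: -0.002
grasp_force: 0.0
```

```bash
python3 -c "
from h import *
rep();knob()"
```

```text
t 13.0 case xyz [  -5.5 -178.9  383.7] yawerr -0.0067 z [-0.001 -0.001 -1.   ] F [-0.4 -0.  -0.5] w -0.002 g 0.0
scene [([0.589, -0.163, 0.126], 0.56)]
top [([0.592, -0.147, 0.128], 0.73)]
```

Request:
{"api": "apply_moves", "payload": {"targets": [{"translation":[0,0,0.4],"twist":0,"hand":0.0},{"translation":[0,0,0.45],"twist":0,"hand":0.0},{"translation":[0,0,0.45],"twist":0,"hand":0.0},{"translation":[0,0,0.45],"twist":0,"hand":0.0},{"translation":[0,0,0.3],"twist":0,"hand":0.0},{"translation":[0,0,0.05],"twist":0,"hand":0.0},{"translation":[0,0,0],"twist":0,"hand":0.0}]}}

```text
time: 13.9
tool_pos: [0.586, -0.1841, 0.174]
tool_rot: [-0.001, 0.689, 0.725, -0.0]
contact_force: [0.9, -0.3, 1.5]
gripper_width: -0.002
grasp_force: 0.0
```

```bash
python3 - <<'E'
from h import *
rep()
a=grab_frame("scene");b=grab_frame("wrist")
f=lambda x,k:cv2.convertScaleAbs(cv2.resize(x[...,::-1],None,fx=k,fy=k,interpolation=cv2.INTER_CUBIC),alpha=1.5)
cv2.imwrite("pics/s7.png",np.hstack([f(a[110:260,120:220],3),f(b,1.171875)[:450,:480]]))
E
```

```text
t 13.9 case xyz [  -4. -173.  174.] yawerr 0.0014 z [-0.001  0.001 -1.   ] F [ 0.9 -0.3  1.5] w -0.002 g 0.0
```

View pics/s7.png

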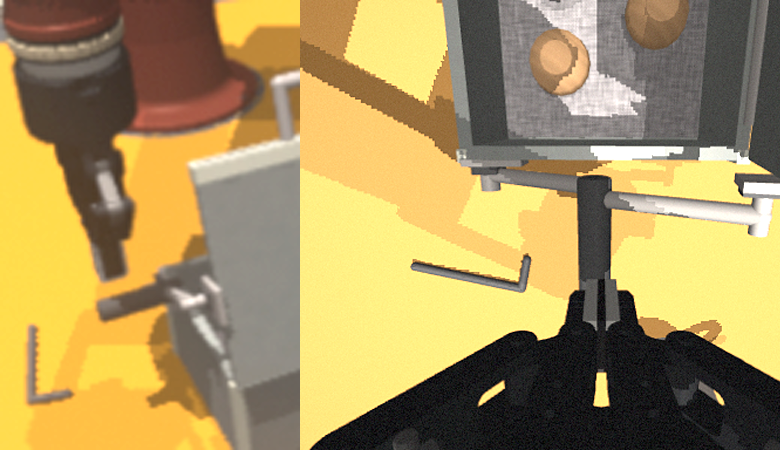

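The wrist view shows the fingertips over the knob near its free end, with the lid held open by the stay alone. I'll descend slowly.

Request:
{"api": "apply_moves", "payload": {"targets": [{"translation":[0,0,0.08],"twist":0,"hand":0.0},{"translation":[0,0,0.05],"twist":0,"hand":0.0},{"translation":[0,0,0.02],"twist":0,"hand":0.0},{"translation":[0,0,0.01],"twist":0,"hand":0.0},{"translation":[0,0,0.01],"twist":0,"hand":0.0},{"translation":[0,0,0.01],"twist":0,"hand":0.0},{"translation":[0,0,0],"twist":0,"hand":0.0}]}}

```text
time: 14.7
tool_pos: [0.5859, -0.1855, 0.1564]
tool_rot: [-0.0, 0.689, 0.725, -0.0]
contact_force: [-0.5, -0.4, 0.7]
gripper_width: 0.0
grasp_force: 0.0
```

```bash
python3 -c "
from h import *
rep()"
```

```text
t 14.7 case xyz [  -4.1 -174.4  156.4] yawerr -0.0005 z [-0.  0. -1.] F [-0.5 -0.4  0.7] w 0.0 g 0.0
```

Request:
{"api": "apply_moves", "payload": {"targets": [{"translation":[0,0,0.01],"twist":0,"hand":0.0},{"translation":[0,0,0.01],"twist":0,"hand":0.0},{"translation":[0,0,0.005],"twist":0,"hand":0.0},{"translation":[0,0,0.005],"twist":0,"hand":0.0}]}}

```text
time: 15.1
tool_pos: [0.5859, -0.1854, 0.1534]
tool_rot: [-0.0, 0.689, 0.725, -0.0]
contact_force: [0.3, -0.7, -0.8]
gripper_width: 0.001
grasp_force: 0.0
```

```bash
python3 -c "
from h import *
rep()"
```

```text
t 15.1 case xyz [  -4.1 -174.3  153.4] yawerr -0.0003 z [-0.  0. -1.] F [ 0.2 -0.8 -0.8] w 0.001 g 0.0
```

Request:
{"api": "apply_moves", "payload": {"targets": [{"translation":[0,0,0.005],"twist":0,"hand":0.0},{"translation":[0,0,0.005],"twist":0,"hand":0.0},{"translation":[0,0,0.005],"twist":0,"hand":0.0},{"translation":[0,0,0.005],"twist":0,"hand":0.0}]}}

```text
time: 15.5
tool_pos: [0.5863, -0.1855, 0.1523]
tool_rot: [0.0, 0.689, 0.725, 0.0]
contact_force: [-1.4, 1.4, 4.0]
gripper_width: -0.0
grasp_force: 2.1
```

```bash
python3 -c "
from h import *
rep()"
```

```text
t 15.5 case xyz [  -3.7 -174.5  152.3] yawerr -0.0003 z [ 0.001 -0.    -1.   ] F [-1.4  1.4  4. ] w -0.0 g 2.12843656539917
```

Contact at 4 N. I'll continue with small steps.

Request:
{"api": "apply_moves", "payload": {"targets": [{"translation":[0,0,0.005],"twist":0,"hand":0.0},{"translation":[0,0,0.005],"twist":0,"hand":0.0}]}}

```text
time: 15.7
tool_pos: [0.5866, -0.1855, 0.1513]
tool_rot: [0.001, 0.689, 0.725, 0.001]
contact_force: [1.1, 0.9, 4.2]
gripper_width: -0.0
grasp_force: 2.5
```

```bash
python3 -c "
from h import *
rep()"
```

```text
t 15.7 case xyz [  -3.4 -174.5  151.3] yawerr -0.0004 z [ 0.002 -0.    -1.   ] F [1.2 0.9 4.2] w -0.0 g 2.464623525738716
```

Request:
{"api": "apply_moves", "payload": {"targets": [{"translation":[0,0.002,0.007],"twist":0,"hand":0.0},{"translation":[0,0.002,0.007],"twist":0,"hand":0.0},{"translation":[0,0.002,0.007],"twist":0,"hand":0.0},{"translation":[0,0.002,0.007],"twist":0,"hand":0.0}]}}

```text
time: 16.1
tool_pos: [0.5878, -0.1854, 0.1485]
tool_rot: [0.001, 0.689, 0.725, 0.001]
contact_force: [2.1, 2.1, 5.2]
gripper_width: 0.002
grasp_force: 2.5
```

```bash
python3 -c "
from h import *
rep()"
```

```text
t 16.1 case xyz [  -2.2 -174.4  148.5] yawerr -0.0003 z [ 0.003 -0.    -1.   ] F [2.2 2.  5.2] w 0.002 g 2.5249391292013
```

Passing centre at about 5 N. I'll keep going with slow steps.

Request:
{"api": "apply_moves", "payload": {"targets": [{"translation":[0,0.003,0.01],"twist":0,"hand":0.0},{"translation":[0,0.003,0.01],"twist":0,"hand":0.0},{"translation":[0,0.003,0.01],"twist":0,"hand":0.0},{"translation":[0,0.003,0.01],"twist":0,"hand":0.0},{"translation":[0,0.003,0.01],"twist":0,"hand":0.0},{"translation":[0,0.003,0.01],"twist":0,"hand":0.0}]}}

```text
time: 16.7
tool_pos: [0.5899, -0.1853, 0.1427]
tool_rot: [0.001, 0.689, 0.725, 0.001]
contact_force: [3.1, 0.9, 4.6]
gripper_width: -0.001
grasp_force: 2.6
```

```bash
python3 -c "
from h import *
rep()"
```

```text
t 16.7 case xyz [-1.000e-01 -1.744e+02  1.427e+02] yawerr -0.0003 z [ 0.004 -0.    -1.   ] F [3.2 0.7 4.6] w -0.001 g 2.6115321926772594
```

Request:
{"api": "apply_moves", "payload": {"targets": [{"translation":[0,0.003,0.013],"twist":0,"hand":0.0},{"translation":[0,0.003,0.015],"twist":0,"hand":0.0},{"translation":[0,0.003,0.015],"twist":0,"hand":0.0},{"translation":[0,0.003,0.015],"twist":0,"hand":0.0},{"translation":[0,0.003,0.015],"twist":0,"hand":0.0},{"translation":[0,0.002,0.015],"twist":0,"hand":0.0},{"translation":[0,0.002,0.015],"twist":0,"hand":0.0},{"translation":[0,0.002,0.015],"twist":0,"hand":0.0}]}}

```text
time: 17.5
tool_pos: [0.592, -0.1853, 0.1309]
tool_rot: [0.002, 0.689, 0.725, 0.001]
contact_force: [3.3, 1.3, 5.8]
gripper_width: 0.001
grasp_force: 2.4
```

```bash
python3 -c "
from h import *
rep()"
```

```text
t 17.5 case xyz [   2.  -174.5  130.9] yawerr -0.0003 z [ 0.004 -0.001 -1.   ] F [3.4 1.1 5.8] w 0.001 g 2.44557396043092
```

Request:
{"api": "apply_moves", "payload": {"targets": [{"translation":[0,0.002,0.015],"twist":0,"hand":0.0},{"translation":[0,0.002,0.015],"twist":0,"hand":0.0},{"translation":[0,0.002,0.015],"twist":0,"hand":0.0},{"translation":[0,0.002,0.015],"twist":0,"hand":0.0},{"translation":[0,0.001,0.015],"twist":0,"hand":0.0},{"translation":[0,0.001,0.015],"twist":0,"hand":0.0},{"translation":[0,0.001,0.015],"twist":0,"hand":0.0},{"translation":[0,0.001,0.015],"twist":0,"hand":0.0}]}}

```text
time: 18.3
tool_pos: [0.5914, -0.1853, 0.1174]
tool_rot: [-0.0, 0.689, 0.725, -0.0]
contact_force: [2.1, -1.8, 3.1]
gripper_width: 0.002
grasp_force: 1.6
```

Request:
{"api": "apply_moves", "payload": {"targets": [{"translation":[0,0,0.015],"twist":0,"hand":0.0},{"translation":[0,0,0.015],"twist":0,"hand":0.0},{"translation":[0,0,0.01],"twist":0,"hand":0.0}]}}

```text
time: 18.6
tool_pos: [0.5912, -0.1851, 0.1132]
tool_rot: [-0.001, 0.689, 0.725, -0.0]
contact_force: [0.6, -2.0, 2.4]
gripper_width: -0.002
grasp_force: 1.2
```

```bash
python3 -c "
from h import *
rep();knob()"
```

```text
t 18.6 case xyz [   1.3 -174.3  113.2] yawerr -0.0003 z [-0.002  0.    -1.   ] F [ 0.5 -2.1  2.4] w -0.002 g 1.1966123431921005
scene [([0.603, -0.158, 0.088], 0.66)]
top [([0.601, -0.142, 0.092], 0.43)]
```

The knob is 39 mm down, well past the break, with the push never read above 6 N. I'll withdraw upward and find where the lid has settled.

Request:
{"api": "apply_moves", "payload": {"targets": [{"translation":[0,0,-0.05],"twist":0,"hand":0.0},{"translation":[0,0,-0.25],"twist":0,"hand":0.0},{"translation":[0,0,-0.45],"twist":0,"hand":0.0},{"translation":[0,0,-0.45],"twist":0,"hand":0.0},{"translation":[0,0,-0.45],"twist":0,"hand":0.0},{"translation":[0,0,-0.45],"twist":0,"hand":0.2},{"translation":[0,0,-0.45],"twist":0,"hand":0.4},{"translation":[0,0,0],"twist":0,"hand":0.4}]}}

```text
time: 19.6
tool_pos: [0.5936, -0.1856, 0.3785]
tool_rot: [0.006, 0.689, 0.725, 0.002]
contact_force: [-0.3, -0.9, 0.6]
gripper_width: 0.399
grasp_force: 0.0
```

```bash
python3 - <<'E'
from k import *
rep();knob()
# handle from scene+top masks: find lid angle whose projected bar best covers the mask
M={}
for c in("scene","top"):
    grab_frame(c)
    r=regions_of(c,"handle");print(c,[(round(d["score"],2),int(d["pixels"].sum())) for d in r[:2]])
    print([(np.round(d["point"],3).tolist(),round(d["score"],2)) for d in recognise(c,"handle")[:1]])
    if r:M[c]=cv2.distanceTransform((~r[0]["pixels"]).astype(np.uint8),cv2.DIST_L2,5); ys,xs=np.where(r[0]["pixels"]);print("bbox",xs.min(),xs.max(),ys.min(),ys.max())
ts=np.arange(.8,1.4,.01)
for c in M:
    e=[]
    for t in ts:
        Y=np.linspace(-50,50,21);P=np.c_[np.full(21,85-210.1*np.cos(t+.0286)),Y,np.full(21,90+210.1*np.sin(t+.0286))]
        u=proj(c,W(q,P)).round().astype(int);u=np.clip(u,0,[511,383]);e.append(M[c][u[:,1],u[:,0]].mean())
    i=np.argmin(e);print(c,"theta",ts[i].round(2),"err",round(e[i],2),np.round(e[max(0,i-4):i+5],1))
E
```

```text
t 19.6 case xyz [   3.6 -174.9  378.5] yawerr -0.0 z [ 0.013 -0.005 -1.   ] F [-0.4 -0.8  0.6] w 0.399 g 0.0
scene [([0.607, -0.162, 0.087], 0.76)]
top [([0.599, -0.157, 0.089], 0.52)]
scene [(0.6, 8065)]
[([0.63, -0.017, 0.176], 0.63)]
bbox 178 292 125 237
top []
[([0.613, -0.008, 0.208], 0.83)]
scene theta 1.0 err 0.0 [0.  0.1 0.  0.  0.  0.  0.  0.  0. ]
```

Request:
{"api": "apply_moves", "payload": {"targets": [{"translation":[0.43,-0.03,0],"twist":0,"hand":0.4},{"translation":[0.43,-0.03,0],"twist":0,"hand":0.4},{"translation":[0.43,-0.03,0],"twist":0,"hand":0.4},{"translation":[0.43,-0.02,0],"twist":0,"hand":0.4},{"translation":[0,0,0],"twist":0,"hand":0.4},{"translation":[0,0,0],"twist":0,"hand":0.4}]}}

```text
time: 20.7
tool_pos: [0.5721, -0.0133, 0.3688]
tool_rot: [0.0, 0.689, 0.725, -0.0]
contact_force: [-0.4, -1.0, -0.1]
gripper_width: 0.403
grasp_force: 0.0
```

```bash
cat > bar.py <<'E'
from k import *
rep()
# score = mean intensity-gradient magnitude along both edges of the bar, for each lid angle
for c in("wrist","scene"):
    im=grab_frame(c);g=cv2.GaussianBlur(cv2.cvtColor(im,cv2.COLOR_RGB2GRAY),(0,0),.8).astype(np.float32)
    G=np.hypot(cv2.Sobel(g,-1,1,0),cv2.Sobel(g,-1,0,1))
    cp=np.array(get_calibration(c)["pose"])[:3,3];a=q[2];cc=np.array([np.cos(a)*(cp[0]-q[0])+np.sin(a)*(cp[1]-q[1]),0,cp[2]])*1000
    ts=np.arange(.85,1.35,.01);e=[]
    for t in ts:
        B=np.array([85-210.1*np.cos(t+.0286),0,90+210.1*np.sin(t+.0286)])
        v=(cc-B)[[0,2]];n=np.array([-v[1],0,v[0]])/np.hypot(*v);s=[]
        for sg in(5,-5):
            Y=np.r_[np.linspace(-38,-18,15),np.linspace(18,38,15)] if c=="scene" else np.linspace(-42,42,60)
            P=B+sg*n+np.c_[0*Y,Y,0*Y];u=proj(c,W(q,P)).astype(np.float32)
            ok=(u[:,0]>1)&(u[:,0]<510)&(u[:,1]>1)&(u[:,1]<382)
            val=cv2.remap(G,u[None,:,0],u[None,:,1],cv2.INTER_LINEAR)[0];s.append(val[ok].mean() if ok.any() else 0)
        e.append(min(s))
    e=np.array(e);i=np.argsort(e)[::-1][:6];print(c,[(ts[j].round(2),int(e[j])) for j in i],"median",int(np.median(e)))
    np.save(c+"_e.npy",e)
E
python3 bar.py
```

```text
t 20.7 case xyz [ -9.2  -1.7 368.8] yawerr 0.0015 z [-0.    -0.001 -1.   ] F [-0.4 -1.  -0.1] w 0.403 g 0.0
wrist [(np.float64(1.1), 78), (np.float64(1.02), 73), (np.float64(0.96), 71), (np.float64(0.93), 68), (np.float64(1.06), 67), (np.float64(1.07), 64)] median 38
scene [(np.float64(1.18), 55), (np.float64(1.19), 54), (np.float64(1.17), 54), (np.float64(1.02), 54), (np.float64(1.03), 54), (np.float64(1.01), 54)] median 49
```

```bash
python3 - <<'E'
from k import *
im=grab_frame("wrist");g=cv2.cvtColor(im,cv2.COLOR_RGB2GRAY).astype(np.float32);cv2.imwrite("pics/w9.png",im[...,::-1])
for t in(1.0,1.1):
    print(t,proj("wrist",W(q,[[85-210.1*np.cos(t+.0286),y,90+210.1*np.sin(t+.0286)] for y in(-50,0,50)])).round(0).tolist())
r=regions_of("wrist","handle")
for d in r[:2]:
    ys,xs=np.where(d["pixels"]);print(round(d["score"],2),len(xs),xs.min(),xs.max(),ys.min(),ys.max())
    for row in range(ys.min(),ys.max(),25):
        x=np.where(d["pixels"][row])[0];print(row,x.min() if len(x) else None,x.max() if len(x) else None,len(x))
for row in(40,80,120,150): print(row,g[row,150:400:4].astype(int).tolist())
E
```

```text
1.0 [[239.0, 258.0], [238.0, 202.0], [236.0, 138.0]]
1.1 [[261.0, 264.0], [261.0, 206.0], [261.0, 139.0]]
0.71 16452 245 340 36 307
36 280 289 10
61 270 334 65
86 269 339 71
111 269 336 68
136 246 335 90
161 245 332 81
186 246 330 78
211 246 329 75
236 247 326 71
261 247 287 35
286 266 289 24
40 [86, 86, 84, 83, 86, 83, 86, 88, 87, 86, 84, 88, 87, 149, 145, 145, 144, 147, 146, 145, 151, 89, 86, 85, 84, 90, 86, 87, 89, 133, 170, 174, 179, 176, 179, 133, 145, 144, 147, 145, 145, 146, 148, 145, 145, 147, 147, 147, 145, 148, 148, 147, 145, 146, 148, 145, 147, 146, 147, 146, 148, 141, 149]
80 [86, 87, 88, 82, 84, 84, 89, 85, 85, 85, 84, 88, 90, 76, 37, 35, 79, 77, 77, 85, 73, 81, 81, 72, 77, 77, 76, 57, 55, 54, 164, 184, 182, 178, 141, 141, 89, 92, 97, 91, 95, 92, 92, 93, 97, 95, 97, 94, 144, 147, 149, 149, 146, 148, 143, 145, 145, 150, 146, 149, 144, 147, 147]
120 [152, 126, 125, 124, 124, 132, 130, 150, 149, 150, 147, 148, 110, 88, 49, 54, 118, 74, 70, 122, 121, 106, 80, 85, 74, 75, 80, 67, 62, 48, 175, 184, 178, 173, 143, 125, 93, 94, 90, 94, 94, 94, 93, 97, 93, 95, 97, 150, 148, 148, 147, 149, 147, 148, 152, 148, 148, 149, 144, 146, 148, 144, 147]
150 [127, 129, 123, 129, 127, 130, 124, 126, 149, 149, 148, 148, 149, 157, 112, 46, 50, 109, 112, 110, 59, 93, 97, 84, 66, 75, 76, 58, 63, 61, 86, 84, 114, 114, 81, 96, 87, 94, 93, 91, 90, 94, 92, 93, 93, 96, 147, 146, 148, 151, 150, 148, 146, 148, 146, 150, 145, 145, 147, 149, 149, 142, 147]
```

The handle mask's left edge is at column 246, so the bar centre is at about column 252. That puts the lid at about 1.06 rad, which agrees with the knob height and the earlier gripped path. I'll descend onto the bar at TCP (-13, 285).

Request:
{"api": "apply_moves", "payload": {"targets": [{"translation":[0,-0.04,0.3],"twist":0,"hand":0.4},{"translation":[0,0,0.25],"twist":0,"hand":0.4},{"translation":[0,0,0.15],"twist":0,"hand":0.4},{"translation":[0,0,0.07],"twist":0,"hand":0.4},{"translation":[0,0,0.04],"twist":0,"hand":0.4},{"translation":[0,0,0],"twist":0,"hand":0.4}]}}

```text
time: 21.5
tool_pos: [0.5685, -0.0144, 0.2884]
tool_rot: [0.0, 0.689, 0.724, 0.0]
contact_force: [-1.4, -0.3, 0.1]
gripper_width: 0.402
grasp_force: 0.0
```

```bash
python3 - <<'E'
from k import *
rep()
grab_frame("wrist")
for d in regions_of("wrist","handle")[:1]:
    for row in range(130,300,20):
        x=np.where(d["pixels"][row])[0];print(row,x.min() if len(x) else None,x.max() if len(x) else None,len(x))
for t in(1.0,1.1):
    print(t,proj("wrist",W(q,[[85-210.1*np.cos(t+.0286),y,90+210.1*np.sin(t+.0286)] for y in(-50,0,50)])).round(0).tolist())
E
```

```text
t 21.5 case xyz [-12.8  -2.6 288.4] yawerr -0.0007 z [ 0.001 -0.    -1.   ] F [-1.4 -0.3  0.1] w 0.402 g 0.0
130 281 358 78
150 250 356 107
170 247 354 98
190 248 352 94
210 248 350 93
230 249 348 89
250 248 345 62
270 247 343 50
290 249 291 34
1.0 [[237.0, 327.0], [235.0, 250.0], [233.0, 158.0]]
1.1 [[269.0, 339.0], [271.0, 260.0], [272.0, 161.0]]
```

The bar is centred between the fingers at column 256. I'll lower 4 mm and close.

Request:
{"api": "apply_moves", "payload": {"targets": [{"translation":[0,0,0.04],"twist":0,"hand":0.4},{"translation":[0,0,0],"twist":0,"hand":0.2},{"translation":[0,0,0],"twist":0,"hand":0.1},{"translation":[0,0,0],"twist":0,"hand":0.0},{"translation":[0,0,0],"twist":0,"hand":0.0},{"translation":[0,0,0],"twist":0,"hand":0.0}]}}

```text
time: 22.2
tool_pos: [0.5683, -0.014, 0.2842]
tool_rot: [0.0, 0.689, 0.725, 0.0]
contact_force: [0.1, 0.8, 0.4]
gripper_width: 0.092
grasp_force: 58.5
```

```bash
python3 -c "
from h import *
look(-.05,6,9);knob()"
```

```text
t 22.2 case xyz [-13.1  -2.3 284.2] yawerr -0.0003 z [ 0.  0. -1.] F [0.2 0.8 0.4] w 0.092 g 58.50765287876129
Frad 0.3 Ftan 0.3 rad dir (y,z) [-0.46431008 -0.88567271]
r 209.1 theta 1.059 -> 0.759
[[-0.091, 0.051], [-0.089, 0.055], [-0.086, 0.06], [-0.083, 0.064], [-0.079, 0.068], [-0.076, 0.072]]
scene [([0.602, -0.156, 0.088], 0.77)]
top []
```

Request:
{"api": "apply_moves", "payload": {"targets": [{"translation":[0,-0.091,0.051],"twist":0,"hand":0.0},{"translation":[0,-0.089,0.055],"twist":0,"hand":0.0},{"translation":[0,-0.086,0.06],"twist":0,"hand":0.0},{"translation":[0,-0.083,0.064],"twist":0,"hand":0.0},{"translation":[0,0,0],"twist":0,"hand":0.0},{"translation":[0,0,0],"twist":0,"hand":0.0}]}}

```text
time: 23.0
tool_pos: [0.5316, -0.0158, 0.2598]
tool_rot: [-0.002, 0.689, 0.725, -0.002]
contact_force: [-6.1, 0.4, 2.6]
gripper_width: 0.089
grasp_force: 60.1
```

```bash
python3 -c "
from h import *
look(-.05,8,9);knob()"
```

```text
t 23.0 case xyz [-49.7  -2.2 259.8] yawerr -0.0005 z [-0.005  0.    -1.   ] F [-6.   0.7  2.6] w 0.089 g 60.13090789318085
Frad 5.8 Ftan -3.0 rad dir (y,z) [-0.63945358 -0.7688297 ]
r 209.2 theta 0.848 -> 0.448
[[-0.079, 0.069], [-0.075, 0.073], [-0.071, 0.076], [-0.068, 0.08], [-0.063, 0.083], [-0.059, 0.086], [-0.055, 0.089], [-0.05, 0.092]]
scene [([0.633, -0.028, 0.133], 0.71)]
top []
```

Request:
{"api": "apply_moves", "payload": {"targets": [{"translation":[0,-0.083,0.064],"twist":0,"hand":0.0},{"translation":[0,-0.075,0.073],"twist":0,"hand":0.0},{"translation":[0,-0.071,0.076],"twist":0,"hand":0.0},{"translation":[0,-0.068,0.08],"twist":0,"hand":0.0},{"translation":[0,-0.063,0.083],"twist":0,"hand":0.0},{"translation":[0,-0.059,0.086],"twist":0,"hand":0.0},{"translation":[0,0,0],"twist":0,"hand":0.0},{"translation":[0,0,0],"twist":0,"hand":0.0}]}}

```text
time: 24.0
tool_pos: [0.4907, -0.0179, 0.2135]
tool_rot: [-0.001, 0.689, 0.725, -0.001]
contact_force: [-1.4, 1.8, -1.0]
gripper_width: 0.09
grasp_force: 61.2
```

```bash
python3 -c "
from h import *
look(-.05,8,9);knob()"
```

```text
t 24.0 case xyz [-90.7  -2.2 213.5] yawerr -0.0005 z [-0.002  0.    -1.   ] F [-1.3  1.8 -1. ] w 0.09 g 61.22569799423218
Frad 0.6 Ftan -1.6 rad dir (y,z) [-0.8363191  -0.54824298]
r 208.9 theta 0.552 -> 0.152
[[-0.055, 0.089], [-0.051, 0.091], [-0.046, 0.094], [-0.041, 0.096], [-0.036, 0.098], [-0.031, 0.1], [-0.026, 0.101], [-0.021, 0.102]]
scene [([0.597, -0.159, 0.054], 0.83)]
top [([0.595, -0.167, 0.056], 0.47)]
```

Going well: small forces, and the stay is folding.

Request:
{"api": "apply_moves", "payload": {"targets": [{"translation":[0,-0.055,0.089],"twist":0,"hand":0.0},{"translation":[0,-0.051,0.091],"twist":0,"hand":0.0},{"translation":[0,-0.046,0.094],"twist":0,"hand":0.0},{"translation":[0,-0.041,0.096],"twist":0,"hand":0.0},{"translation":[0,-0.036,0.098],"twist":0,"hand":0.0},{"translation":[0,-0.031,0.1],"twist":0,"hand":0.0},{"translation":[0,0,0],"twist":0,"hand":0.0},{"translation":[0,0,0],"twist":0,"hand":0.0}]}}

```text
time: 25.0
tool_pos: [0.4644, -0.0192, 0.1565]
tool_rot: [-0.001, 0.689, 0.725, -0.001]
contact_force: [-4.8, 1.9, -1.7]
gripper_width: 0.088
grasp_force: 63.6
```

```bash
python3 -c "
from h import *
look(-.03,8,9)"
```

```text
t 25.0 case xyz [-117.1   -2.2  156.5] yawerr -0.0004 z [-0.003  0.    -1.   ] F [-4.7  2.1 -1.7] w 0.088 g 63.551087379455566
Frad 4.0 Ftan -2.9 rad dir (y,z) [-0.96147035 -0.27490865]
r 209.1 theta 0.25 -> 0.01
[[-0.016, 0.061], [-0.015, 0.061], [-0.013, 0.061], [-0.011, 0.062], [-0.009, 0.062], [-0.007, 0.062], [-0.005, 0.063], [-0.003, 0.063]]
```

Request:
{"api": "apply_moves", "payload": {"targets": [{"translation":[0,-0.02,0.061],"twist":0,"hand":0.0},{"translation":[0,-0.015,0.061],"twist":0,"hand":0.0},{"translation":[0,-0.013,0.061],"twist":0,"hand":0.0},{"translation":[0,-0.011,0.062],"twist":0,"hand":0.0},{"translation":[0,-0.009,0.062],"twist":0,"hand":0.0},{"translation":[0,-0.006,0.05],"twist":0,"hand":0.0},{"translation":[0,0,0],"twist":0,"hand":0.0}]}}

```text
time: 25.7
tool_pos: [0.457, -0.0196, 0.1211]
tool_rot: [-0.001, 0.689, 0.725, -0.001]
contact_force: [-6.1, 2.2, -1.2]
gripper_width: 0.089
grasp_force: 64.4
```

```bash
python3 -c "
from h import *
look(-.01,8,9)"
```

```text
t 25.7 case xyz [-124.5   -2.2  121.1] yawerr -0.0003 z [-0.003  0.    -1.   ] F [-5.9  2.5 -1.2] w 0.089 g 64.39310431480408
Frad 5.8 Ftan -1.8 rad dir (y,z) [-0.99443232 -0.10537723]
r 209.6 theta 0.077 -> -0.003
[[-0.002, 0.021], [-0.002, 0.021], [-0.002, 0.021], [-0.001, 0.021], [-0.001, 0.021], [-0.001, 0.021], [-0.001, 0.021], [-0.001, 0.021]]
```

Request:
{"api": "apply_moves", "payload": {"targets": [{"translation":[0,-0.005,0.021],"twist":0,"hand":0.0},{"translation":[0,-0.002,0.021],"twist":0,"hand":0.0},{"translation":[0,-0.002,0.021],"twist":0,"hand":0.0},{"translation":[0,-0.001,0.021],"twist":0,"hand":0.0},{"translation":[0,-0.001,0.021],"twist":0,"hand":0.0},{"translation":[0,0,0.01],"twist":0,"hand":0.0},{"translation":[0,0,0],"twist":0,"hand":0.0}]}}

```text
time: 26.4
tool_pos: [0.4558, -0.0196, 0.1099]
tool_rot: [-0.001, 0.689, 0.725, -0.001]
contact_force: [-5.4, 0.8, -2.2]
gripper_width: 0.089
grasp_force: 65.1
```

```bash
python3 -c "
from h import *
look(-.01,3,9)"
```

```text
t 26.4 case xyz [-125.6   -2.2  109.9] yawerr -0.0001 z [-0.004  0.    -1.   ] F [-5.3  1.1 -2.2] w 0.089 g 65.08448481559753
Frad 5.2 Ftan -2.5 rad dir (y,z) [-0.99865678 -0.05181348]
r 209.9 theta 0.023 -> -0.007
[[-0.001, 0.021], [-0.001, 0.021], [-0.001, 0.021]]
```

Request:
{"api": "apply_moves", "payload": {"targets": [{"translation":[0,-0.002,0.01],"twist":0,"hand":0.0},{"translation":[0,0,0.01],"twist":0,"hand":0.0},{"translation":[0,0,0.01],"twist":0,"hand":0.0},{"translation":[0,0,0],"twist":0,"hand":0.0}]}}

```text
time: 26.8
tool_pos: [0.4557, -0.0196, 0.1069]
tool_rot: [-0.001, 0.689, 0.725, -0.001]
contact_force: [-5.3, 1.3, -3.1]
gripper_width: 0.089
grasp_force: 65.3
```

```bash
python3 -c "
from h import *
look(-.01,1,9)"
```

```text
t 26.8 case xyz [-125.8   -2.2  106.9] yawerr -0.0002 z [-0.004  0.    -1.   ] F [-5.2  1.6 -3.1] w 0.089 g 65.29583215713501
Frad 5.1 Ftan -3.3 rad dir (y,z) [-0.9992964  -0.03750605]
r 209.9 theta 0.009 -> -0.001
[[-0.001, 0.021]]
```

Request:
{"api": "apply_moves", "payload": {"targets": [{"translation":[0,0,0.01],"twist":0,"hand":0.0},{"translation":[0,0,0.01],"twist":0,"hand":0.0},{"translation":[0,0,0.005],"twist":0,"hand":0.0},{"translation":[0,0,0],"twist":0,"hand":0.0}]}}

```text
time: 27.2
tool_pos: [0.4555, -0.0196, 0.1044]
tool_rot: [-0.002, 0.689, 0.725, -0.001]
contact_force: [-6.8, 1.3, -3.0]
gripper_width: 0.091
grasp_force: 65.3
```

```bash
python3 -c "
from h import *
look(-.01,1,9)"
```

```text
t 27.2 case xyz [-125.9   -2.2  104.4] yawerr -0.0001 z [-0.004  0.    -1.   ] F [-6.8  1.7 -3. ] w 0.091 g 65.30267357826233
Frad 6.7 Ftan -3.1 rad dir (y,z) [-0.99967504 -0.02549148]
r 210.0 theta -0.003 -> -0.013
[[-0.0, 0.021]]
```

Request:
{"api": "apply_moves", "payload": {"targets": [{"translation":[0,0,0.01],"twist":0,"hand":0.0},{"translation":[0,0,0.01],"twist":0,"hand":0.0},{"translation":[0,0,0],"twist":0,"hand":0.0}]}}

```text
time: 27.5
tool_pos: [0.4555, -0.0196, 0.1023]
tool_rot: [-0.002, 0.689, 0.725, -0.001]
contact_force: [-6.7, 0.8, -2.1]
gripper_width: 0.091
grasp_force: 65.3
```

```bash
python3 -c "
from h import *
look(-.01,1,9)"
```

```text
t 27.5 case xyz [-126.    -2.2  102.3] yawerr -0.0002 z [-0.004  0.    -1.   ] F [-6.7  1.1 -2.1] w 0.091 g 65.32299399375916
Frad 6.6 Ftan -2.2 rad dir (y,z) [-0.99987909 -0.01555005]
r 210.0 theta -0.013 -> -0.023
[[-0.0, 0.021]]
```

Request:
{"api": "apply_moves", "payload": {"targets": [{"translation":[0,0,0.01],"twist":0,"hand":0.0},{"translation":[0,0,0.01],"twist":0,"hand":0.0},{"translation":[0,0,0],"twist":0,"hand":0.0}]}}

```text
time: 27.8
tool_pos: [0.4554, -0.0196, 0.1002]
tool_rot: [-0.002, 0.689, 0.725, -0.001]
contact_force: [-6.4, 0.9, -2.1]
gripper_width: 0.088
grasp_force: 65.3
```

```bash
python3 -c "
from h import *
look(-.01,1,9)"
```

```text
t 27.8 case xyz [-126.1   -2.2  100.2] yawerr -0.0001 z [-0.004  0.    -1.   ] F [-6.4  1.3 -2.1] w 0.088 g 65.33236384391785
Frad 6.3 Ftan -2.2 rad dir (y,z) [-0.99998257 -0.00590464]
r 210.1 theta -0.023 -> -0.033
[[-0.0, 0.021]]
```

Request:
{"api": "apply_moves", "payload": {"targets": [{"translation":[0,0,0.01],"twist":0,"hand":0.0},{"translation":[0,0,0.01],"twist":0,"hand":0.0},{"translation":[0,0,0],"twist":0,"hand":0.0}]}}

```text
time: 28.1
tool_pos: [0.4555, -0.0196, 0.0999]
tool_rot: [-0.002, 0.689, 0.725, -0.002]
contact_force: [-13.0, 1.9, 9.4]
gripper_width: 0.089
grasp_force: 66.5
```

```bash
python3 -c "
from h import *
look(-.01,1,9)"
```

```text
t 28.1 case xyz [-126.    -2.2   99.9] yawerr 0.0 z [-0.006  0.    -1.   ] F [-12.9   2.5   9.4] w 0.089 g 66.46147727966309
Frad 12.9 Ftan 9.3 rad dir (y,z) [-0.99999021 -0.00442417]
r 210.0 theta -0.024 -> -0.034
[[0.0, 0.021]]
```

The lid is seated: motion stopped and the force reversed to +9 N. I'll ease off, release and withdraw straight up.

Request:
{"api": "apply_moves", "payload": {"targets": [{"translation":[0,-0.01,-0.01],"twist":0,"hand":0.0},{"translation":[0,0,0],"twist":0,"hand":0.15},{"translation":[0,0,0],"twist":0,"hand":0.35},{"translation":[0,0,0],"twist":0,"hand":0.35},{"translation":[0,0,0],"twist":0,"hand":0.35},{"translation":[0,0,-0.05],"twist":0,"hand":0.35},{"translation":[0,0,-0.1],"twist":0,"hand":0.35},{"translation":[0,0,-0.2],"twist":0,"hand":0.35}]}}

```text
time: 28.9
tool_pos: [0.4549, -0.0195, 0.1348]
tool_rot: [-0.001, 0.689, 0.725, -0.001]
contact_force: [0.2, 0.3, 0.9]
gripper_width: 0.35
grasp_force: 0.0
```

Request:
{"api": "apply_moves", "payload": {"targets": [{"translation":[0,0,-0.4],"twist":0,"hand":0.35},{"translation":[0,-0.2,-0.4],"twist":0,"hand":0.35},{"translation":[0,0,0],"twist":0,"hand":0.35},{"translation":[0,0,0],"twist":0,"hand":0.35}]}}

```text
time: 29.3
tool_pos: [0.4367, -0.0209, 0.2177]
tool_rot: [0.002, 0.689, 0.725, 0.001]
contact_force: [0.0, 0.4, -0.4]
gripper_width: 0.353
grasp_force: 0.0
```

```bash
python3 - <<'E'
from h import *
rep();knob()
a=cv2.imread("pics/scene.png")[...,::-1].astype(int);b=grab_frame("scene").astype(int)
d=np.abs(a-b).sum(2)[175:265,160:300]
print("case diff >60:",(d>60).sum(),"of",d.size)
u=proj("scene",W(np.load("q.npy"),[[-85,-120,102],[-85,120,102]]));print(u)
for c in("scene","top"):
  grab_frame(c)
  for n in("handle","mug","puppet","hexkey"): print(c,n,[(np.round(x["point"],3).tolist(),round(x["score"],2)) for x in recognise(c,n)[:1]])
E
```

```text
t 29.3 case xyz [-144.8   -2.5  217.7] yawerr -0.0004 z [ 0.005 -0.001 -1.   ] F [ 0.   0.4 -0.4] w 0.353 g 0.0
scene [([0.573, -0.16, 0.024], 0.79)]
top [([0.569, -0.16, 0.024], 0.64)]
case diff >60: 109 of 12600
[[172.70482135 195.12057935]
 [257.78641719 170.75614152]]
scene handle [([0.594, -0.02, 0.105], 0.71)]
scene mug [([0.69, -0.347, 0.066], 0.76)]
scene puppet [([0.592, 0.245, 0.008], 0.72)]
scene hexkey [([0.502, -0.25, 0.003], 0.7)]
top handle [([0.581, -0.008, 0.101], 0.86)]
top mug [([0.664, -0.351, 0.051], 0.89)]
top puppet [([0.584, 0.238, 0.005], 0.78)]
top hexkey [([0.48, -0.244, 0.006], 0.58)]
```

Everything matches the starting picture: the case is shut, the knob is back at z 24 mm, and the mug, puppet and hex key haven't moved.

```bash
python3 -c "
from plant import *
print(job_done())"
```

```text
the job is handed in; nothing more can be done
None
```

The job is handed in: the stay snapped locked and held the lid on its own, broke at a push of about 5 N, and the lid was lowered by hand until shut, with the mug, puppet and hex key unmoved (about 30 s of the 70 s used).

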